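# Pack a gift set into its partitioned carton

## Task

Pack one gift set into the open carton, one thing per compartment: the rectangular soap bar from the sloping rack laid flat on the floor of the widest compartment, the round tin lid up in the middle one, and the little bottle standing upright in the narrowest. Set each thing down gently, do not drop or knock it, and leave the oval soap, the closed parcel, the tape dispenser and the roll of tape where they are.

Things in the scene. Friction and masses are not known exactly. Their poses are not given: they have to be found in the camera images.
- soap: loose cream soap bar with square corners, 80 x 54 x 30 mm (its x, y, z), about 0.13 kg. Origin at its centre. It lies on the rack's slope, so its z axis (a large face's normal) leans about 35 degrees from vertical, towards the robot's side; x points up the slope, y runs level along the rack. It can be in the left or the right place of the rack.
- oval: bystander: loose cream soap bar with fully rounded ends, same 80 x 54 x 30 mm and axes, origin at its centre, in the rack's other place, 116 mm beside the rectangular bar. Leave it alone.
- rack: fixed wooden rack, 240 mm wide (y), about 100 mm deep, its board sloping up away from the robot at 35 degrees from about 15 mm to 85 mm high, with a ledge standing 12 mm proud along its low front edge that stops the bars. Origin on the table under its middle, x towards its high back.
- carton: fixed open kraft carton, 220 x 138 mm outside (x, y), walls 40 mm high and 4 mm thick, floor 4 mm thick; two 4 mm partitions running along y, tops 38 mm above the table, make three compartments in a row along x, each 130 mm long in y. Origin on the table under its centre, z up.
- narrow_bay (a point): centre of the floor of the narrowest compartment (48 mm in the carton's x, 130 mm in y), at the carton's -x end, 4 mm above the table. Axes as the carton's.
- middle_bay (a point): centre of the floor of the middle compartment (64 mm in x, 130 mm in y), 4 mm above the table. Axes as the carton's.
- wide_bay (a point): centre of the floor of the widest compartment (92 mm in x, 130 mm in y), at the carton's +x end, 4 mm above the table. Axes as the carton's.
- tin: loose round aluminium tin, 52 mm diameter, 28 mm high, about 0.07 kg, lying lid up on the table. Origin at the centre of its underside, z up through the lid.
- bottle: loose little amber glass bottle, body 34 mm diameter and straight up to 46 mm, black cap 22 mm diameter from 52 mm to the top at 70 mm, about 0.09 kg, standing on the table. Origin at the centre of its underside, z up.
- parcel: bystander: closed kraft parcel, 75 x 110 x 42 mm (x, y, z), origin under its centre. Leave it alone.
- dispenser: bystander: red tape dispenser, 150 x 55 mm (x, y), 94 mm high at its tape roll, origin under its centre. Leave it alone.
- roll: bystander: loose roll of brown tape lying flat, 90 mm diameter, 25 mm high, origin at the centre of its underside. Leave it alone.
There are look-alikes about, which are no part of the job. Leave any green, orange or purple look-alike of the soap alone.

How it is judged:
By the outcome, as a careful person would: the job done as asked, in the order asked, and still so for the second after the job is handed in, with the robot touching nothing.
It also fails if it takes over 72 s, if anything falls off the work surface, if the arm or the gripper's body presses on something with over 40 N, if the wrist force passes 120 N, or if a joint passes its speed limit or range.

## Robot

A 6-joint arm with a two-finger parallel gripper is mounted at the origin on the work surface. World frame = base frame: x ahead of the robot, y to its left, z up, the work surface at z = 0. Lengths are in mm, angles in rad, forces in N, time in s.
With the tool pointing down it reaches from about 325 to 775 mm from the base axis. Payload 9.3 kg.
Tool frame: the origin (TCP) lies at the very end of the fingers, on their centre line; the grasp point (between the pads) lies 19 mm behind it; y points along the fingers, z is the direction in which the jaws open and shut, and the axes are right-handed (so a half turn about y gives the same grasp; the last joint's range is limited). The gripper opens to 85 mm and grips with 20 to 120 N. Pads are 22 mm wide; open, the fingers measure 114 mm over their backs; the gripper's body (76 mm by 85 mm) begins 54 mm behind the grasp point. The pads swing forward as they close: fully open they stand 13 mm farther back than shut.
Start: joints at [-1.276, 0.259, 0.021, 1.334, 0, 1.418], TCP at [238.134, -495.771, 231.279] pointing down, gripper open.
Joint ranges: [-3.04, 3.04], [-0.91, 1.82], [-1.04, 1.36], [-1.92, 1.95], [-1.52, 1.45], [-3.14, 3.14]. Speed limits (rad/s): [2.22, 2.22, 2.79, 3.14, 3.14, 3.14].

## Interface

Orientations are given as a unit quaternion [w, x, y, z].
In Python, from cell import status, imaging, job_done gives the robot as it stands. The module is installed in compiled form; this text tells all that it offers.
- The arm moves only by the tool play_rows, never from a script. Its argument "increments" is a list of rows, each an object of numbers: "hand": the opening, from 0 (shut) to 1 (fully open); "dx", "dy", "dz": the shift along the tool's x, y, z as a fraction of full scale; "twist": the turn about the tool's y as a fraction of full scale. A call has 1 to 8 rows; each row is the pose to reach, as a shift and turn from the pose commanded when the call began, along the tool's axes at that moment, turning the shorter way round; what a row does not reach only later rows make up. Full scale, the value 1, is 1 m for a shift and pi rad for a turn. A row lasts 1/8 s, in which the tool goes at most 62.5 mm and 10.7 degrees, less where a joint would pass 70% of its speed; a pose out of reach is approached as far as the arm can. A call with a number of a shift or a turn outside -1 to 1 is refused whole. A call with a gripper value outside its range is refused whole. The fingers move at their own pace and stop on an object; the grip force is fixed at half the most. Time passes only in rows, so rows that repeat a pose let the fingers close. It gives the time, the measured TCP pose, the force and the opening at its end, in the units of the state.
- status.get_state(): the state, without advancing time (a new reading comes with each control period).
- imaging.read_camera(name): name is "scene" or "top" or "wrist"; returns a dict with "img" (480x640x3 uint8, blue, green, red), "depth" (480x640 float32, mm along the optical axis (not along the pixel's ray), 0 where there is no reading), "camera_matrix" (3x3 intrinsics, pixels), "cam_to_world" (4x4, takes a point from camera to world coordinates). Camera axes: x right, y down, z forward; pixel columns grow to the right and rows downward; lengths in mm; the calibration is good to about 2 mm. A picture is of the moment at which its call begins.
- job_done(): hands the job in, once; it reports no verdict.
The state is a dict: "time": time; "joint_positions": joint angles; "dq": joint speeds; "joint_efforts": joint torques, N m; "tool_pos": TCP position; "orientation": TCP orientation; "contact_force": force on the tool from outside, world axes, zero at the start; "ft_torque": the same for the moment, N m; "width": finger opening in mm.
Only numpy, scipy, OpenCV 4.12 (cv2) and the standard library are available. Lean on these libraries where they do the work, as an engineer would, in place of code of your own. Each camera call takes 0.05 s, during which the arm holds its last target.

## Working session

There is one attempt and no reset: what is moved stays moved. The work goes in short steps, Python scripts to look and compute and a tool call to move; the robot and the scene stay as the last step left them, time stands still between calls to the robot, and variables do not carry over. Pictures are saved under pics/ and viewed, and the job is handed in when it is done.

Besides the shell and the picture viewer there is one more tool, called after "Request:" in YAML: its name, and indented under it one key for each argument. play_rows: Moves the arm, as the interface text tells. Shift numbers are shares of 1 m and turn numbers shares of pi rad, none past 1 either way. Its arguments: {"type":"object","properties":{"increments":{"type":"array","items":{"type":"object","properties":{"hand":{"type":"number"},"dx":{"type":"number"},"dy":{"type":"number"},"dz":{"type":"number"},"twist":{"type":"number"}}}}},"required":["increments"]}

```bash
mkdir -p pics; ls; cat > h.py <<'E'
import numpy as np, cv2
from cell import status, imaging, job_done
def cam(n,save=None):
    d=imaging.read_camera(n)
    if save: cv2.imwrite('pics/'+save+'.png',d['img'])
    np.savez('last_'+n+'.npz',img=d['img'],depth=d['depth'],K=d['camera_matrix'],T=d['cam_to_world'])
    return d
def load(n):
    z=np.load('last_'+n+'.npz'); return dict(img=z['img'],depth=z['depth'],camera_matrix=z['K'],cam_to_world=z['T'])
def ray(d,u,v,z):
    K=np.array(d['camera_matrix']);T=np.array(d['cam_to_world'])
    r=T[:3,:3]@np.linalg.inv(K)@np.array([u,v,1.]);o=T[:3,3]
    return o+r*(z-o[2])/r[2]
def cloud(d):
    K=np.array(d['camera_matrix']);T=np.array(d['cam_to_world'])
    v,u=np.mgrid[0:480,0:640];p=np.stack([(u-K[0,2])/K[0,0],(v-K[1,2])/K[1,1],np.ones_like(u)],-1)*d['depth'][...,None]
    return p@T[:3,:3].T+T[:3,3]
E
python3 - <<'E'
from h import *
s=status.get_state();print(s)
for n in['scene','top','wrist']:
    d=cam(n,n+'0');print(n,np.round(d['camera_matrix'],1).tolist(),np.round(d['cam_to_world'],3).tolist())
E
```

```text
pics
{'time': 0.0, 'joint_positions': array([-1.27561645e+00,  2.59203598e-01,  2.07168518e-02,  1.33370345e+00,
        3.76262970e-06,  1.41818761e+00]), 'dq': array([-0.00098155,  0.00029679,  0.00179435,  0.00050179, -0.00034588,
        0.00102354]), 'joint_efforts': array([-7.22684363e-04, -5.55639696e+01,  3.44531250e+01,  1.35113799e-02,
       -2.22658286e-04,  3.62574167e-05]), 'tool_pos': array([ 238.03915073, -495.48603871,  230.64230273]), 'orientation': array([ 0.15696397, -0.15703152,  0.68994902, -0.68896572]), 'contact_force': array([ 0.59911618, -0.15844758,  0.06044094]), 'ft_torque': array([-0.06449197, -0.0149609 , -0.03077158]), 'width': 85.56898416124038}
scene [[582.3, 0.0, 305.2], [0.0, 582.3, 226.5], [0.0, 0.0, 1.0]] [[-0.154, 0.779, -0.608, 1455.864], [0.988, 0.113, -0.106, 118.013], [-0.014, -0.617, -0.787, 1105.559], [0.0, 0.0, 0.0, 1.0]]
top [[448.6, 0.0, 323.4], [0.0, 448.6, 236.8], [0.0, 0.0, 1.0]] [[-0.003, -0.982, 0.189, 457.392], [-1.0, 0.003, 0.002, -26.52], [-0.002, -0.189, -0.982, 1091.739], [0.0, 0.0, 0.0, 1.0]]
wrist [[431.5, 0.0, 319.2], [0.0, 431.5, 230.6], [0.0, 0.0, 1.0]] [[0.433, -0.851, -0.296, 314.348], [-0.901, -0.41, -0.14, -458.007], [-0.002, 0.327, -0.945, 374.587], [0.0, 0.0, 0.0, 1.0]]
```

View pics/top0.png

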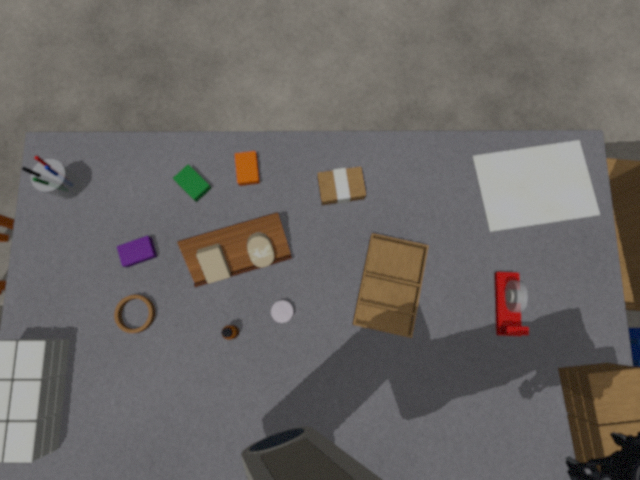

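View pics/scene0.png

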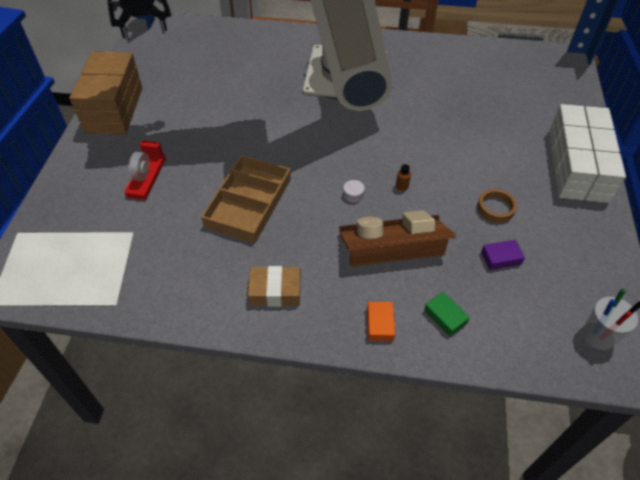

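View pics/wrist0.png

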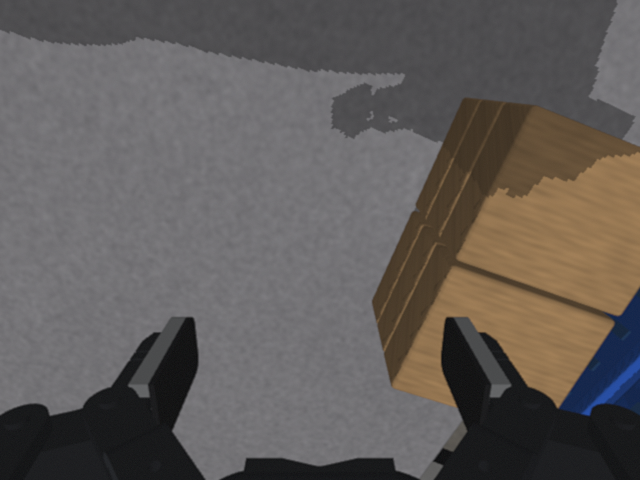

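```bash
python3 - <<'E'
from h import *
d=load('top');im=d['img']
a=cv2.resize(im[200:350,160:300],None,fx=4,fy=4,interpolation=cv2.INTER_CUBIC)
b=cv2.resize(im[225:345,345:435],None,fx=5,fy=5,interpolation=cv2.INTER_CUBIC)
cv2.imwrite('pics/za.png',a);cv2.imwrite('pics/zb.png',b)
P=cloud(d)
for n,(u,v) in dict(table=(300,200),soap=(213,264),oval=(261,251),tin=(282,312),bot=(230,332),parcel=(341,185),f1=(395,255),f2=(390,290),f3=(384,318),wall=(356,322)).items(): print(n,np.round(P[v,u],1))
E
```

```text
table [761.5  33.8   2.8]
soap [591.1 228.   72.9]
oval [620.9 118.8  73. ]
tin [483.4  72.4  31. ]
bot [438.8 183.8  71.5]
parcel [787.7 -68.   43.1]
f1 [ 621.1 -200.     3.3]
f2 [ 535.5 -184.8    5.5]
f3 [ 469.2 -168.7    3.6]
wall [ 460.  -101.5    7.2]
```

View pics/za.png

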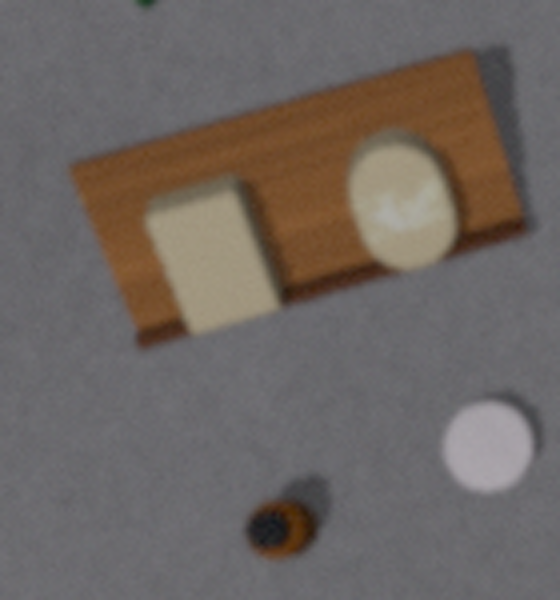

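View pics/zb.png

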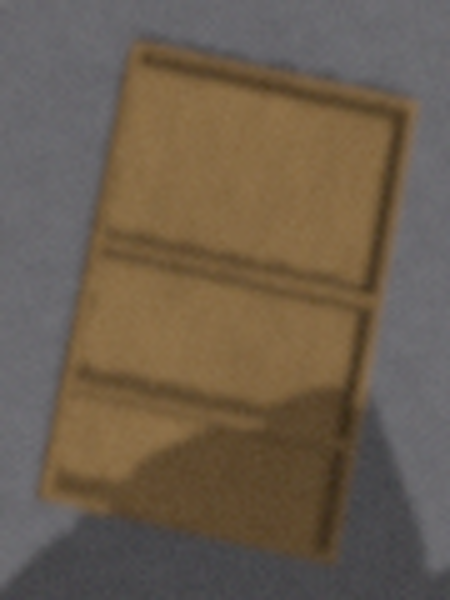

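```bash
cat > m.py <<'E'
from h import *
def run(n,d):
    P=cloud(d);hsv=cv2.cvtColor(d['img'],cv2.COLOR_BGR2HSV)
    ok=d['depth']>0
    def near(x,y,r): return ok&(np.hypot(P[...,0]-x,P[...,1]-y)<r)
    print('==',n,'table z',np.median(P[near(700,30,30)][:,2]))
    # carton rim
    m=near(540,-185,150)&(P[...,2]>25)&(P[...,2]<55)
    Q=P[m];r=cv2.minAreaRect(Q[:,:2].astype(np.float32));print('carton',len(Q),np.round(r[0],1),np.round(r[1],1),round(r[2],2),np.round(np.percentile(Q[:,2],[10,50,90]),1))
    # soap
    H,S,V=hsv[...,0],hsv[...,1],hsv[...,2]
    m=near(591,228,60)&(P[...,2]>35)&(S<110)&(V>110)
    m=cv2.erode(m.astype(np.uint8),np.ones((3,3)))>0
    Q=P[m];c=Q.mean(0)
    for _ in range(3):
        U=np.linalg.svd(Q-Q.mean(0),full_matrices=False)[2][2];U*=np.sign(U[2]);e=(Q-Q.mean(0))@U;Q=Q[abs(e)<2.5]
    print('soap top',len(Q),np.round(Q.mean(0),1),'n',np.round(U,3),'tilt',np.degrees(np.arccos(U[2])).round(1),'yaw',np.degrees(np.arctan2(-U[1],-U[0])).round(1),'rms',e.std().round(2))
    for nm,x,y,lo,hi in(('tin',483,72,20,40),('bottle',438,184,45,90)):
        Q=P[near(x,y,45)&(P[...,2]>lo)&(P[...,2]<hi)]
        (cx,cy),rr=cv2.minEnclosingCircle(Q[:,:2].astype(np.float32));print(nm,len(Q),round(cx,1),round(cy,1),round(rr,1),np.round(np.median(Q,0),1))
for n in('top','scene'): run(n,load(n))
E
python3 m.py
```

```text
== top table z 1.2815815209879702
carton 1001 [ 547.8 -182.9] [138.6 220.2] 77.34 [30.7 39.9 43.2]
soap top 521 [591.5 229.7  72.9] n [-0.541 -0.15   0.827] tilt 34.2 yaw 15.5 rms 1.24
tin 389 485.8 73.3 25.7 [485.7  72.8  29.2]
bottle 171 439.3 191.9 16.7 [438.8 188.6  57.9]
== scene table z -0.7719633490169144
carton 1607 [ 547.6 -182.1] [141.8 225.7] 77.49 [27.3 36.2 42.2]
soap top 94 [602.8 231.4  75.1] n [-0.342 -0.1    0.934] tilt 20.9 yaw 16.3 rms 1.42
tin 297 486.0 74.5 28.9 [490.1  74.   29. ]
bottle 147 441.1 192.2 17.9 [445.6 192.3  59.9]
```

```bash
cat > g.py <<'E'
from h import *
from scipy.spatial.transform import Rotation as Ro
import sys
def R():
    s=status.get_state();q=s['orientation'];return s,Ro.from_quat([q[1],q[2],q[3],q[0]]).as_matrix()
def go(x,y,z,jaw):
    """jaw: world yaw deg of jaw line (mod 180)"""
    s,M=R();d=M.T@(np.array([x,y,z])-s['tool_pos'])
    cur=np.degrees(np.arctan2(M[1,2],M[0,2]));t=(jaw-cur+90)%180-90
    # rotation about tool y (pointing down): world yaw +t = -t about tool y
    tw=-t if M[2,1]<0 else t
    print('t',round(s['time'],2),'pos',np.round(s['tool_pos'],1),'jaw',round(cur,2),'j',np.round(s['joint_positions'],2),'F',np.round(s['contact_force'],1),'w',round(s['width'],1))
    print('tooly',np.round(M[:,1],3),'dx %.4f dy %.4f dz %.4f twist %.4f (turn %.1f)'%(*(d/1000),tw/180,t))
if __name__=='__main__': go(*map(float,sys.argv[1:5]))
E
python3 g.py 560 215 231 -74.5
python3 - <<'E'
from h import *
d=load('top');P=cloud(d);hsv=cv2.cvtColor(d['img'],cv2.COLOR_BGR2HSV)
S,V=hsv[...,1],hsv[...,2]
m=(np.hypot(P[...,0]-591,P[...,1]-228)<65)&(P[...,2]>30)&(S<110)&(V>110)&(d['depth']>0)
Q=P[m]
for yaw in(15,16,17):
    c,s=np.cos(np.radians(yaw)),np.sin(np.radians(yaw));t=np.radians(35)
    ex=np.array([c*np.cos(t),s*np.cos(t),np.sin(t)]);ey=np.array([-s,c,0]);n=np.cross(ex,ey)
    q=Q-np.array([591,228,73.]); b=q@n; f=abs(b-np.median(b))<4
    a=q[f]@ex;e=q[f]@ey;print(yaw,f.sum(),len(f),np.round(np.percentile(a,[1,50,99]),1),np.round(np.percentile(e,[1,50,99]),1),np.median(b).round(2))
E
```

```text
t 0.15 pos [ 238.1 -495.6  230.8] jaw -64.34 j [-1.28  0.26  0.02  1.33 -0.    1.42] F [-0.2 -1.6 -0.5] w 85.3
tooly [-0.     0.001 -1.   ] dx -0.5979 dy 0.0004 dz -0.5011 twist 0.0564 (turn -10.2)
15 727 817 [-42.1  -1.8  35.7] [-25.    1.1  27. ] -0.88
16 726 817 [-41.9  -1.7  35.7] [-24.9   0.9  27.1] -0.86
17 724 817 [-41.7  -1.6  35.7] [-24.8   0.9  26.9] -0.86
```

Request:
play_rows:
  increments:
    - {"hand": 1,"dx": -0.598,"dz": -0.501,"twist": -0.943}
    - {"hand": 1,"dx": -0.598,"dz": -0.501,"twist": -0.943}
    - {"hand": 1,"dx": -0.598,"dz": -0.501,"twist": -0.943}
    - {"hand": 1,"dx": -0.598,"dz": -0.501,"twist": -0.943}
    - {"hand": 1,"dx": -0.598,"dz": -0.501,"twist": -0.943}
    - {"hand": 1,"dx": -0.598,"dz": -0.501,"twist": -0.943}
    - {"hand": 1,"dx": -0.598,"dz": -0.501,"twist": -0.943}
    - {"hand": 1,"dx": -0.598,"dz": -0.501,"twist": -0.943}

```text
invalid input
```

```bash
python3 g.py 560 215 231 105.5
```

```text
t 0.15 pos [ 238.1 -495.6  230.8] jaw -64.34 j [-1.28  0.26  0.02  1.33 -0.    1.42] F [-0.2 -1.6 -0.5] w 85.3
tooly [-0.     0.001 -1.   ] dx -0.5979 dy 0.0004 dz -0.5011 twist 0.0564 (turn -10.2)
```

Request:
play_rows:
  increments:
    - {"hand": 1,"dx": -0.598,"dy": 0,"dz": -0.501,"twist": -0.943}
    - {"hand": 1,"dx": -0.598,"dy": 0,"dz": -0.501,"twist": -0.943}
    - {"hand": 1,"dx": -0.598,"dy": 0,"dz": -0.501,"twist": -0.943}
    - {"hand": 1,"dx": -0.598,"dy": 0,"dz": -0.501,"twist": -0.943}
    - {"hand": 1,"dx": -0.598,"dy": 0,"dz": -0.501,"twist": -0.943}
    - {"hand": 1,"dx": -0.598,"dy": 0,"dz": -0.501,"twist": -0.943}
    - {"hand": 1,"dx": -0.598,"dy": 0,"dz": -0.501,"twist": -0.943}
    - {"hand": 1,"dx": -0.598,"dy": 0,"dz": -0.501,"twist": -0.943}

```text
time: 1.15
tool_pos: [445.0, -38.4, 231.4]
orientation: [0.586, -0.586, 0.395, -0.396]
contact_force: [1.2, -1.3, -0.8]
width: 85.8
```

```bash
python3 g.py 560 215 231 105.5
```

```text
t 1.15 pos [445.  -38.4 231.4] jaw 21.95 j [-0.27  0.08 -0.2   1.29 -0.    0.91] F [ 1.2 -1.3 -0.8] w 85.8
tooly [ 0. -0. -1.] dx -0.1920 dy 0.0004 dz 0.2013 twist -0.4642 (turn 83.5)
```

Request:
play_rows:
  increments:
    - {"hand": 1,"dx": -0.192,"dy": 0,"dz": 0.201,"twist": -0.464}
    - {"hand": 1,"dx": -0.192,"dy": 0,"dz": 0.201,"twist": -0.464}
    - {"hand": 1,"dx": -0.192,"dy": 0,"dz": 0.201,"twist": -0.464}
    - {"hand": 1,"dx": -0.192,"dy": 0,"dz": 0.201,"twist": -0.464}
    - {"hand": 1,"dx": -0.192,"dy": 0,"dz": 0.201,"twist": -0.464}
    - {"hand": 1,"dx": -0.192,"dy": 0,"dz": 0.201,"twist": -0.464}
    - {"hand": 1,"dx": -0.192,"dy": 0,"dz": 0.201,"twist": -0.464}
    - {"hand": 1,"dx": -0.192,"dy": 0,"dz": 0.201,"twist": -0.464}

```text
time: 2.15
tool_pos: [560.7, 212.3, 230.8]
orientation: [-0.701, 0.701, 0.095, -0.095]
contact_force: [0.5, 0.2, -0.3]
width: 85.1
```

```bash
python3 g.py 592 229 110 105.5;python3 - <<'E'
from h import *
d=cam('wrist','w1');P=cloud(d);print(np.round(d['cam_to_world'],3).tolist())
E
```

```text
t 2.15 pos [560.7 212.3 230.8] jaw 105.45 j [ 0.22  0.35  0.14  1.37  0.   -0.05] F [ 0.5  0.2 -0.3] w 85.1
tooly [-0.001 -0.    -1.   ] dx 0.0347 dy 0.1208 dz 0.0077 twist -0.0003 (turn 0.0)
[[-0.267, 0.91, 0.316, 478.802], [0.964, 0.251, 0.089, 190.715], [0.001, 0.329, -0.944, 374.731], [0.0, 0.0, 0.0, 1.0]]
```

View pics/w1.png

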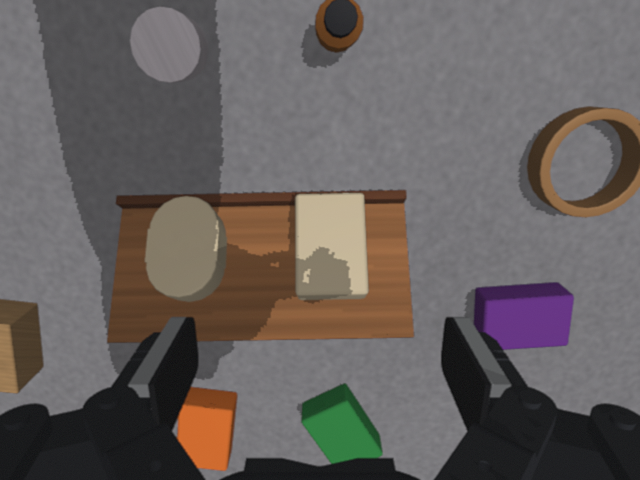

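```bash
python3 - <<'E'
from h import *
d=load('wrist');P=cloud(d);hsv=cv2.cvtColor(d['img'],cv2.COLOR_BGR2HSV)
H,S,V=cv2.split(hsv);ok=d['depth']>0
print('table',np.median(P[100:160,250:300,2]))
m=((S<110)&(V>70)&ok&(P[...,2]>30)&(np.hypot(P[...,0]-597,P[...,1]-230)<70)).astype(np.uint8)
m[:,:270]=0;m[310:]=0
n,l,st,c=cv2.connectedComponentsWithStats(m);i=1+st[1:,4].argmax();print(st[i],c[i]);m=(l==i)
Q=P[m];print(len(Q))
for _ in range(4):
    e=Q-Q.mean(0);U=np.linalg.svd(e,full_matrices=False)[2][2];U*=np.sign(U[2]);r=e@U;Q=Q[abs(r)<2]
tilt=np.degrees(np.arccos(U[2]));yaw=np.degrees(np.arctan2(-U[1],-U[0]));print('tilt',tilt,'yaw',yaw,len(Q),'off',Q.mean(0))
# in-plane rect
t=np.radians(35);
for yw in (yaw,15.5):
    c,s=np.cos(np.radians(yw)),np.sin(np.radians(yw));ex=np.array([c*np.cos(t),s*np.cos(t),np.sin(t)]);ey=np.array([-s,c,0]);n=np.cross(ex,ey)
    q=Q-Q.mean(0);uv=np.stack([q@ex,q@ey],1).astype(np.float32);r=cv2.minAreaRect(uv);print(r)
    lo,hi=np.percentile(uv,1,0),np.percentile(uv,99,0);print(lo,hi)
    cc=(lo+hi)/2;face=Q.mean(0)+cc[0]*ex+cc[1]*ey;print('face',face,'centre',face-15*n)
for nm,x,y,lo,hi in(('tin',485,73,20,40),('bottle body',440,191,15,46),('cap',440,191,60,80)):
    Q=P[ok&(np.hypot(P[...,0]-x,P[...,1]-y)<40)&(P[...,2]>lo)&(P[...,2]<hi)]
    (cx,cy),rr=cv2.minEnclosingCircle(Q[:,:2].astype(np.float32));print(nm,len(Q),round(cx,1),round(cy,1),round(rr,1),np.round(np.median(Q,0),1))
E
```

```text
table 1.2232217426380885
[ 294  192   75  109 7575] [330.57861386 246.55537954]
7575
tilt 34.387546481075645 yaw 17.60426736221007 5508 off [583.65578483 230.99668491  68.06125573]
((3.8326034545898438, -1.7228984832763672), (53.18231964111328, 79.48397064208984), 89.0191879272461)
[-34.637802 -28.01846 ] [42.76365  23.891161]
face [587.45220521 230.03624949  70.39165288] centre [595.65292703 232.63834395  58.10437221]
((3.882343292236328, -1.5648117065429688), (79.48482513427734, 53.17401123046875), 0.7501444220542908)
[-34.53433 -27.94165] [42.835403 24.18668 ]
face [587.43378862 230.09607236  70.44190624] centre [595.72452444 232.39529689  58.15462557]
tin 4292 485.4 74.9 26.3 [484.5  75.9  29. ]
bottle body 118 439.3 193.6 16.5 [453.1 192.9  32.6]
cap 1021 438.2 194.1 11.0 [438.7 194.1  71.1]
```

```bash
python3 - <<'E'
from h import *
d=load('wrist');P=cloud(d)
for u,v in((180,325),(170,340),(190,330),(150,380),(458,325),(470,340),(455,335),(185,350)): print(u,v,np.round(P[v,u],1))
Q=P[300:420,100:200].reshape(-1,3);z=Q[Q[:,2]>150];i=z[:,2].argsort()[:5];print(z[i])
E
python3 g.py 590.7 230.4 100 106.5
```

```text
180 325 [561.6 167.7 254.7]
170 340 [562.2 167.1 262.3]
190 330 [565.3 170.4 250.7]
150 380 [561.4 168.  281.5]
458 325 [537.6 252.8 255.5]
470 340 [537.6 254.  263.3]
455 335 [541.  252.9 256. ]
185 350 [567.5 171.4 258.5]
[[574.68262051 172.60184179 243.80120256]
 [571.60332567 171.97988845 244.84552414]
 [573.08942132 172.60674739 244.87749838]
 [577.37707143 173.75944403 244.98514068]
 [579.30985169 174.14903235 245.14371091]]
t 2.2 pos [560.7 212.2 230.9] jaw 105.8 j [ 0.22  0.35  0.14  1.37 -0.   -0.05] F [-0.3 -0.3 -0.4] w 85.4
tooly [-0.001 -0.    -1.   ] dx 0.0339 dy 0.1308 dz 0.0093 twist -0.0039 (turn 0.7)
```

Request:
play_rows:
  increments:
    - {"hand": 1,"dx": 0.034,"dy": 0.06,"dz": 0.009,"twist": -0.004}
    - {"hand": 1,"dx": 0.034,"dy": 0.11,"dz": 0.009,"twist": -0.004}
    - {"hand": 1,"dx": 0.034,"dy": 0.13,"dz": 0.009,"twist": -0.004}
    - {"hand": 1,"dx": 0.034,"dy": 0.131,"dz": 0.009,"twist": -0.004}

```text
time: 2.7
tool_pos: [590.3, 229.4, 98.4]
orientation: [-0.7, 0.701, 0.095, -0.098]
contact_force: [-0.4, -0.3, 0.4]
width: 85.6
```

```bash
python3 g.py 590.7 230.4 42.5 106.5; python3 - <<'E'
from h import *
cam('wrist','w2')
E
```

```text
t 2.7 pos [590.3 229.4  98.4] jaw 105.73 j [ 0.24  0.46 -0.01  1.1  -0.   -0.04] F [-0.4 -0.3  0.4] w 85.6
tooly [-0.004 -0.001 -1.   ] dx 0.0009 dy 0.0559 dz 0.0008 twist -0.0043 (turn 0.8)
```

View pics/w2.png

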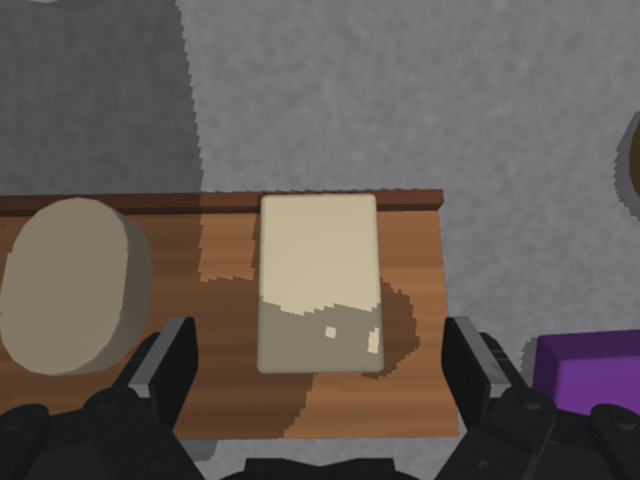

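Request:
play_rows:
  increments:
    - {"hand": 1,"dx": 0.001,"dy": 0.03,"dz": 0.001,"twist": -0.004}
    - {"hand": 1,"dx": 0.001,"dy": 0.05,"dz": 0.001,"twist": -0.004}
    - {"hand": 1,"dx": 0.001,"dy": 0.056,"dz": 0.001,"twist": -0.004}
    - {"hand": 1,"dx": 0.001,"dy": 0.056,"dz": 0.001,"twist": -0.004}

```text
time: 3.25
tool_pos: [592.5, 231.0, 45.4]
orientation: [0.7, -0.7, -0.102, 0.101]
contact_force: [0.3, 1.0, 0.2]
width: 85.3
```

```bash
python3 g.py 590.7 230.4 42.5 106.5; python3 - <<'E'
from h import *
cam('wrist','w3')
E
```

```text
t 3.25 pos [592.5 231.   45.4] jaw 106.53 j [ 0.24  0.5  -0.09  0.98  0.   -0.05] F [0.3 1.  0.2] w 85.3
tooly [ 0.001  0.    -1.   ] dx -0.0019 dy 0.0029 dz -0.0001 twist 0.0002 (turn -0.0)
```

View pics/w3.png

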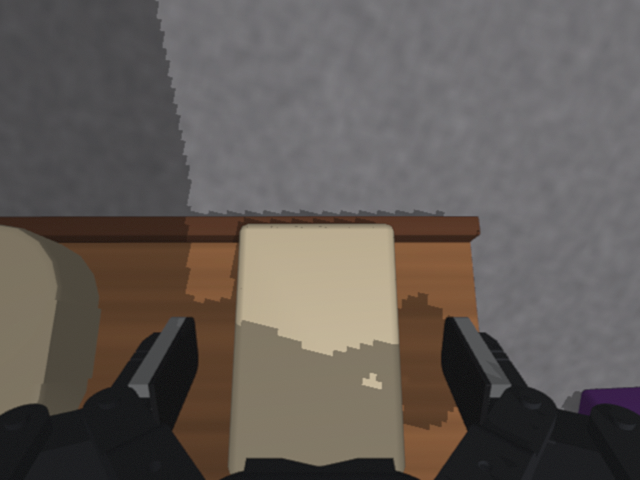

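Request:
play_rows:
  increments:
    - {"hand": 1,"dx": -0.002,"dy": 0.001,"dz": 0,"twist": 0}
    - {"hand": 0,"dx": -0.002,"dy": 0.001,"dz": 0,"twist": 0}
    - {"hand": 0,"dx": -0.002,"dy": 0.001,"dz": 0,"twist": 0}
    - {"hand": 0,"dx": -0.002,"dy": 0.001,"dz": 0,"twist": 0}
    - {"hand": 0,"dx": -0.002,"dy": 0.001,"dz": 0,"twist": 0}
    - {"hand": 0,"dx": -0.002,"dy": 0.001,"dz": 0,"twist": 0}

```text
time: 4.05
tool_pos: [590.2, 230.3, 43.9]
orientation: [-0.7, 0.7, 0.102, -0.102]
contact_force: [-1.3, -1.6, 5.0]
width: 52.9
```

```bash
python3 g.py 590.7 230.4 42.5 106.5; python3 - <<'E'
from h import *
cam('wrist','w4')
E
```

```text
t 4.05 pos [590.2 230.3  43.9] jaw 106.56 j [ 0.24  0.5  -0.09  0.97 -0.   -0.05] F [-1.3 -1.6  5. ] w 52.9
tooly [ 0.001  0.    -1.   ] dx 0.0005 dy 0.0014 dz -0.0001 twist 0.0003 (turn -0.1)
```

View pics/w4.png

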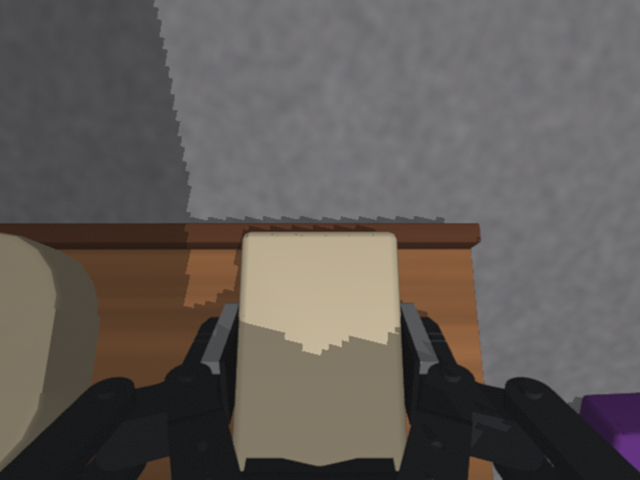

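Request:
play_rows:
  increments:
    - {"hand": 0,"dx": 0,"dy": -0.01,"dz": 0,"twist": 0}
    - {"hand": 0,"dx": 0,"dy": -0.04,"dz": 0,"twist": 0}
    - {"hand": 0,"dx": 0,"dy": -0.08,"dz": 0,"twist": 0}
    - {"hand": 0,"dx": 0,"dy": -0.11,"dz": 0,"twist": 0}
    - {"hand": 0,"dx": 0,"dy": -0.11,"dz": 0,"twist": 0}

```text
time: 4.72
tool_pos: [591.2, 230.7, 156.1]
orientation: [0.7, -0.7, -0.104, 0.1]
contact_force: [-0.7, 0.2, -1.9]
width: 53.0
```

```bash
python3 g.py 600 -194 150 77.4; python3 - <<'E'
from h import *
cam('wrist','w5')
E
```

```text
t 4.72 pos [591.2 230.7 156.1] jaw 106.56 j [ 0.24  0.43  0.08  1.22  0.   -0.05] F [-0.7  0.2 -1.9] w 53.0
tooly [ 0.005  0.001 -1.   ] dx -0.1126 dy 0.0056 dz -0.4096 twist 0.1620 (turn -29.2)
```

View pics/w5.png

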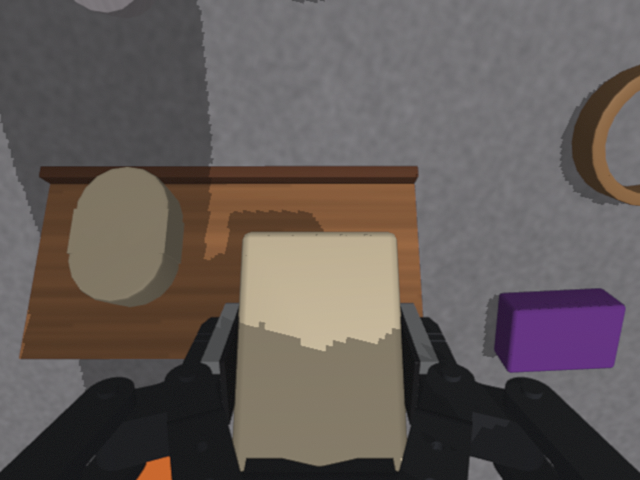

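Request:
play_rows:
  increments:
    - {"hand": 0,"dx": -0.113,"dy": 0.0,"dz": -0.41,"twist": 0.162}
    - {"hand": 0,"dx": -0.113,"dy": 0.0,"dz": -0.41,"twist": 0.162}
    - {"hand": 0,"dx": -0.113,"dy": 0.0,"dz": -0.41,"twist": 0.162}
    - {"hand": 0,"dx": -0.113,"dy": 0.0,"dz": -0.41,"twist": 0.162}
    - {"hand": 0,"dx": -0.113,"dy": 0.0,"dz": -0.41,"twist": 0.162}
    - {"hand": 0,"dx": -0.113,"dy": 0.0,"dz": -0.41,"twist": 0.162}
    - {"hand": 0,"dx": -0.113,"dy": 0.0,"dz": -0.41,"twist": 0.162}
    - {"hand": 0,"dx": -0.113,"dy": 0.0,"dz": -0.41,"twist": 0.162}

```text
time: 5.78
tool_pos: [597.7, -198.4, 151.1]
orientation: [0.703, -0.703, 0.08, -0.078]
contact_force: [0.1, 0.0, -1.8]
width: 53.3
```

```bash
python3 g.py 600 -194 150 77.4; python3 - <<'E'
from h import *
cam('wrist','w6');cam('top','t6');cam('scene','s6')
E
python3 g.py 600 -194 150 77.4
```

```text
t 5.78 pos [ 597.7 -198.4  151.1] jaw 77.14 j [-0.45  0.43  0.07  1.21 -0.   -0.23] F [ 0.1  0.  -1.8] w 53.3
tooly [-0.003  0.001 -1.   ] dx 0.0013 dy 0.0011 dz 0.0048 twist -0.0015 (turn 0.3)
t 5.92 pos [ 598.  -194.3  152.1] jaw 77.39 j [-0.45  0.42  0.07  1.22  0.   -0.23] F [ 0.6  0.1 -1.2] w 53.3
tooly [-0.002  0.001 -1.   ] dx 0.0019 dy 0.0021 dz 0.0007 twist -0.0001 (turn 0.0)
```

View pics/w6.png

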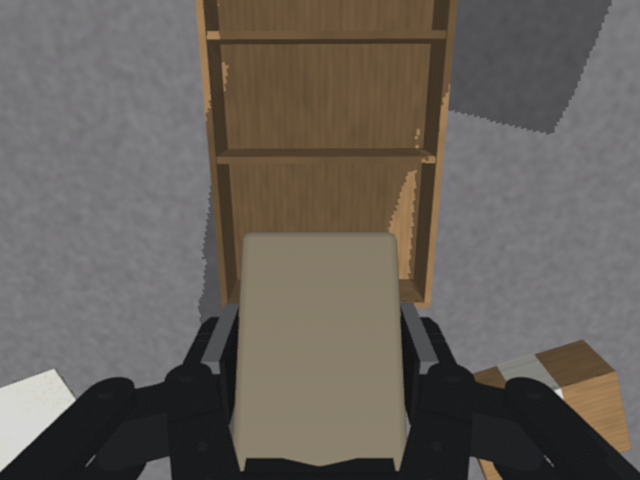

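```bash
python3 - <<'E'
from h import *
d=load('wrist');P=cloud(d);ok=d['depth']>0
c0=np.array([547.7,-182.6]);y=np.radians(-12.6);ex=np.array([np.cos(y),np.sin(y)]);ey=np.array([-ex[1],ex[0]])
X=(P[...,:2]-c0)@ex;Y=(P[...,:2]-c0)@ey;Z=P[...,2]
m=ok&(Z>34)&(Z<46)&(X<115)&(X>-115)&(abs(Y)<80)
rows=np.arange(480)[:,None]*np.ones((1,640))
p=m&(abs(Y)<50)
h,e=np.histogram(X[p],np.arange(-70,120,2));print([(int(a),int(n)) for a,n in zip(e,h) if n>10])
q=m&(X>-40)&(X<90)
h,e=np.histogram(Y[q],np.arange(-76,78,2));print([(int(a),int(n)) for a,n in zip(e,h) if n>10])
# angle of partition
pp=p&(X>4)&(X<20)
f=np.polyfit(Y[pp],X[pp],1);print('partition slope deg',np.degrees(f[0]),'x at 0',f[1])
# soap face
s=ok&(Z>140)&(Z<260);s[:,:252]=0;s[:,388:]=0;s[:238]=0;s[445:]=0
Q=P[s];
for _ in range(4):
    r=Q-Q.mean(0);U=np.linalg.svd(r,full_matrices=False)[2][2];U*=np.sign(U[2]);Q=Q[abs(r@U)<2]
print('face',len(Q),Q.mean(0),'tilt',np.degrees(np.arccos(U[2])),'yaw',np.degrees(np.arctan2(-U[1],-U[0])))
s=ok&(Z>140)&(Z<260);s[:,235:]*=True
s[:,:235]=0;s[:,405:]=0;s[:225]=0;s[300:]=0
xs=X[s];ys=Y[s];print('low edge carton X',np.percentile(xs,[0.5,1,2,5]),'Z',np.percentile(Z[s],[0.5,1,2,5]),'Y',np.percentile(ys,[1,99]))
T=np.array([598.3,-194.3])-c0;print('tcp carton',T@ex,T@ey)
E
```

```text
[(-60, 334), (-58, 732), (-56, 586), (8, 505), (10, 583), (12, 281)]
[(-70, 36), (-68, 692), (-66, 1006), (-64, 297), (-62, 30), (-60, 28), (-58, 29), (-56, 28), (-54, 25), (-52, 25), (-50, 29), (-48, 29), (-46, 30), (-44, 25), (-42, 29), (-40, 31), (-38, 26), (-36, 31), (-34, 29), (-32, 26), (-30, 33), (-28, 28), (-26, 26), (-24, 35), (-22, 24), (-20, 29), (-18, 31), (-16, 23), (-14, 30), (-12, 25), (-10, 23), (-8, 32), (-6, 24), (-4, 23), (-2, 31), (0, 23), (2, 30), (4, 26), (6, 24), (8, 31), (10, 23), (12, 24), (14, 30), (16, 25), (18, 28), (20, 27), (22, 25), (24, 29), (26, 25), (28, 26), (30, 30), (32, 25), (34, 26), (36, 28), (38, 25), (40, 29), (42, 26), (44, 28), (46, 27), (48, 27), (50, 23), (52, 31), (54, 25), (56, 27), (58, 27), (60, 26), (62, 28), (64, 457), (66, 968), (68, 680), (70, 26)]
partition slope deg -0.06322786232466675 x at 0 10.681162814974638
face 27987 [ 591.36483253 -195.73881983  175.36645611] tilt 34.84388980469851 yaw -12.627757034038623
low edge carton X [16.52065906 16.65006951 16.79997391 17.28236536] Z [153.52403863 153.87387724 154.35479539 155.16536818] Y [-29.25170422  22.8584799 ]
tcp carton 51.93366407844009 -0.3801781000183304
```

```bash
python3 g.py 575 -35 150 77.4; python3 - <<'E'
from h import *
d=load('top');P=cloud(d)
b=cv2.resize(d['img'][200:320,270:370],None,fx=5,fy=5);cv2.imwrite('pics/zc.png',b)
m=(P[...,2]>12)&(d['depth']>0)&(abs(P[...,0]-590)<90)&(P[...,1]>-110)&(P[...,1]<60)&(P[...,2]<100);print(m.sum(),P[m][:,:2].min(0) if m.any() else 0, P[m][:,1].max() if m.any() else 0)
print(np.round(P[m][::40],0)[:20].tolist())
E
```

```text
t 5.92 pos [ 598.  -194.3  152.1] jaw 77.39 j [-0.45  0.42  0.07  1.22  0.   -0.23] F [ 0.6  0.1 -1.2] w 53.3
tooly [-0.002  0.001 -1.   ] dx -0.0572 dy 0.0023 dz 0.1504 twist -0.0001 (turn 0.0)
69 [ 500.85245816 -109.85342775] 59.985636260504265
[[638.0, 60.0, 37.0], [519.0, -107.0, 43.0]]
```

Request:
play_rows:
  increments:
    - {"hand": 0,"dx": -0.057,"dy": 0.0,"dz": 0.15,"twist": 0}
    - {"hand": 0,"dx": -0.057,"dy": 0.0,"dz": 0.15,"twist": 0}
    - {"hand": 0,"dx": -0.057,"dy": 0.0,"dz": 0.15,"twist": 0}
    - {"hand": 0,"dx": -0.057,"dy": 0.05,"dz": 0.15,"twist": 0}
    - {"hand": 0,"dx": -0.057,"dy": 0.1,"dz": 0.15,"twist": 0}
    - {"hand": 0,"dx": -0.057,"dy": 0.12,"dz": 0.15,"twist": 0}
    - {"hand": 0,"dx": -0.057,"dy": 0.122,"dz": 0.15,"twist": 0}
    - {"hand": 0,"dx": -0.057,"dy": 0.122,"dz": 0.15,"twist": 0}

```text
time: 6.92
tool_pos: [576.0, -35.3, 32.1]
orientation: [-0.703, 0.703, -0.077, 0.077]
contact_force: [0.2, -0.5, -1.2]
width: 53.0
```

```bash
python3 g.py 575 -35 23 77.4; python3 - <<'E'
from h import *
d=cam('wrist','w7');P=cloud(d);ok=d['depth']>0;Z=P[...,2]
s=status.get_state();print(s['tool_pos'])
print('table',np.median(Z[60:200,100:500]))
m=ok&(Z>15)&(Z<130);m[:,:235]=0;m[:,405:]=0;m[:225]=0;m[300:]=0;print('low top edge z',np.percentile(Z[m],[.5,1,2,5]))
E
```

```text
t 6.92 pos [576.  -35.3  32.1] jaw 77.47 j [-0.21  0.43 -0.26  0.88  0.    0.01] F [ 0.2 -0.5 -1.2] w 53.0
tooly [ 0.001 -0.    -1.   ] dx -0.0011 dy 0.0091 dz 0.0001 twist 0.0004 (turn -0.1)
[576.31153599 -35.60178216  32.40671726]
table 1.2599422858318974
low top edge z [34.40718525 34.80068934 35.22605768 36.07795277]
```

View pics/w7.png

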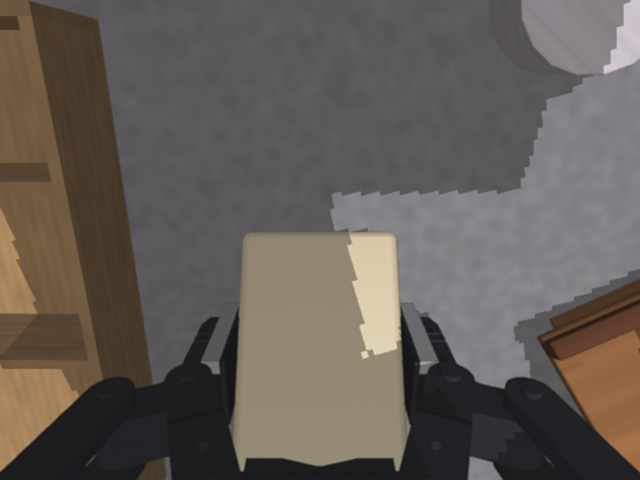

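Request:
play_rows:
  increments:
    - {"hand": 0,"dx": 0,"dy": 0.007,"dz": 0,"twist": 0}
    - {"hand": 0,"dx": 0,"dy": 0.009,"dz": 0,"twist": 0}
    - {"hand": 0,"dx": 0.002,"dy": 0.0105,"dz": 0,"twist": 0}
    - {"hand": 0,"dx": 0.005,"dy": 0.012,"dz": 0,"twist": 0}

```text
time: 7.48
tool_pos: [579.8, -36.9, 20.3]
orientation: [0.703, -0.703, 0.078, -0.077]
contact_force: [-6.3, 1.8, 15.1]
width: 53.0
```

```bash
python3 g.py 575 -35 23 77.4
```

```text
t 7.47 pos [579.8 -36.9  20.3] jaw 77.4 j [-0.21  0.45 -0.26  0.86  0.    0.01] F [-6.3  1.8 15.1] w 53.0
tooly [-0.001  0.    -1.   ] dx -0.0051 dy -0.0027 dz 0.0009 twist -0.0000 (turn 0.0)
```

Request:
play_rows:
  increments:
    - {"hand": 0,"dx": 0.003,"dy": 0.0015,"dz": 0,"twist": 0}
    - {"hand": 0,"dx": 0.006,"dy": 0.0035,"dz": 0,"twist": 0}
    - {"hand": 0,"dx": 0.009,"dy": 0.0055,"dz": 0,"twist": 0}
    - {"hand": 0,"dx": 0.012,"dy": 0.008,"dz": 0,"twist": 0}

```text
time: 7.98
tool_pos: [591.9, -39.7, 12.3]
orientation: [0.703, -0.703, 0.078, -0.078]
contact_force: [-4.5, 1.8, 10.1]
width: 53.0
```

```bash
python3 g.py 575 -35 23 77.4; cat > face.py <<'E'
from h import *
import sys
d=cam('wrist',sys.argv[1]);P=cloud(d);ok=d['depth']>0;Z=P[...,2]
s=ok&(Z>8);s[:,:252]=0;s[:,388:]=0;s[:260]=0;s[430:]=0
Q=P[s]
for _ in range(5):
    r=Q-np.median(Q,0);U=np.linalg.svd(Q-Q.mean(0),full_matrices=False)[2][2];U*=np.sign(U[2]);e=(Q-Q.mean(0))@U;Q=Q[abs(e)<max(2,1.5*e.std())]
print('face',len(Q),Q.mean(0).round(1),'tilt',np.degrees(np.arccos(U[2])).round(2),'yaw',np.degrees(np.arctan2(-U[1],-U[0])).round(1))
E
python3 face.py w8
```

```text
t 7.97 pos [591.9 -39.7  12.3] jaw 77.4 j [-0.21  0.47 -0.24  0.86  0.    0.01] F [-4.5  1.8 10.1] w 53.0
tooly [-0.  0. -1.] dx -0.0175 dy -0.0107 dz 0.0009 twist -0.0000 (turn 0.0)
face 22988 [585.1 -36.9  40.5] tilt 16.7 yaw -12.3
```

View pics/w8.png

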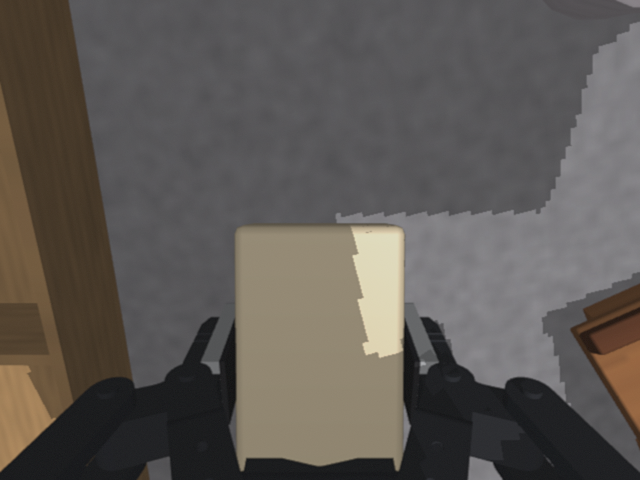

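Request:
play_rows:
  increments:
    - {"hand": 0,"dx": 0.003,"dy": 0.0025,"dz": 0,"twist": 0}
    - {"hand": 0,"dx": 0.006,"dy": 0.005,"dz": 0,"twist": 0}
    - {"hand": 0,"dx": 0.008,"dy": 0.0075,"dz": 0,"twist": 0}
    - {"hand": 0,"dx": 0.009,"dy": 0.009,"dz": 0,"twist": 0}

```text
time: 8.52
tool_pos: [600.6, -41.6, 3.2]
orientation: [0.703, -0.703, 0.078, -0.078]
contact_force: [-5.9, 1.1, 12.6]
width: 53.3
```

```bash
python3 g.py 575 -35 23 77.4; python3 face.py w9
```

```text
t 8.53 pos [600.6 -41.6   3.2] jaw 77.39 j [-0.21  0.5  -0.23  0.85  0.    0.01] F [-5.9  1.1 12.6] w 53.3
tooly [-0.  0. -1.] dx -0.0265 dy -0.0198 dz 0.0009 twist -0.0000 (turn 0.0)
face 23036 [592.9 -38.7  33.6] tilt 3.89 yaw -11.2
```

Request:
play_rows:
  increments:
    - {"hand": 0,"dx": 0.001,"dy": 0.0015,"dz": 0,"twist": 0}
    - {"hand": 0,"dx": 0.002,"dy": 0.003,"dz": 0,"twist": 0}
    - {"hand": 0,"dx": 0.002,"dy": 0.003,"dz": 0,"twist": 0}

```text
time: 8.95
tool_pos: [602.7, -42.1, 0.1]
orientation: [0.703, -0.703, 0.078, -0.078]
contact_force: [-2.9, 1.6, 8.2]
width: 53.0
```

```bash
python3 g.py 575 -35 23 77.4; python3 face.py w10
```

```text
t 8.95 pos [ 6.027e+02 -4.210e+01  1.000e-01] jaw 77.39 j [-0.21  0.5  -0.23  0.84  0.    0.01] F [-2.9  1.6  8.2] w 53.0
tooly [-0.  0. -1.] dx -0.0286 dy -0.0229 dz 0.0009 twist -0.0000 (turn 0.0)
face 23034 [594.6 -39.1  31.3] tilt 0.1 yaw 69.0
```

View pics/w10.png

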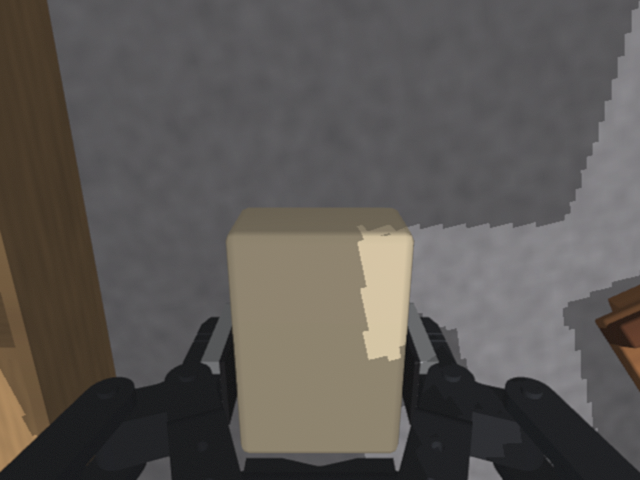

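```bash
python3 - <<'E'
from h import *
d=load('wrist');P=cloud(d);Z=P[...,2];ok=d['depth']>0
s=status.get_state();y=np.radians(-12.6);ex=np.array([np.cos(y),np.sin(y)]);ey=np.array([-ex[1],ex[0]])
X=(P[...,:2]-s['tool_pos'][:2])@ex;Y=(P[...,:2]-s['tool_pos'][:2])@ey
m=ok&(Z>29.5)&(Z<33);m[:225]=0;m[456:]=0;m[:,225:415]&=True;m[:,:225]=0;m[:,415:]=0
c=m.copy();c[:,:260]=0;c[:,380:]=0
print('X',np.percentile(X[c],[.5,1,99,99.5]));r=m.copy();r[:245]=0;r[300:]=0;print('Y',np.percentile(Y[r],[1,99]))
E
python3 g.py 602.7 -42.1 100 77.4
```

```text
X [-44.46596566 -44.12916297  32.41977254  33.24720867]
Y [-24.47312432  26.87675728]
t 9.0 pos [ 6.027e+02 -4.210e+01  1.000e-01] jaw 77.39 j [-0.21  0.5  -0.23  0.84  0.    0.01] F [-4.8  1.5  8.5] w 53.2
tooly [-0.  0. -1.] dx 0.0000 dy -0.0999 dz -0.0000 twist -0.0000 (turn 0.0)
```

Request:
play_rows:
  increments:
    - {"hand": 0,"dx": 0,"dy": -0.02,"dz": 0,"twist": 0}
    - {"hand": 0,"dx": 0,"dy": -0.06,"dz": 0,"twist": 0}
    - {"hand": 0,"dx": 0.043,"dy": -0.1,"dz": -0.04,"twist": 0}
    - {"hand": 0,"dx": 0.043,"dy": -0.1,"dz": -0.09,"twist": 0}
    - {"hand": 0,"dx": 0.043,"dy": -0.1,"dz": -0.14,"twist": 0}
    - {"hand": 0,"dx": 0.043,"dy": -0.1,"dz": -0.152,"twist": 0}
    - {"hand": 0,"dx": 0.043,"dy": -0.1,"dz": -0.152,"twist": 0}

```text
time: 9.88
tool_pos: [611.6, -200.4, 99.1]
orientation: [0.703, -0.703, 0.078, -0.078]
contact_force: [0.5, 0.8, -1.3]
width: 52.8
```

```bash
python3 face.py w11; python3 g.py 611 -196.8 60 77.4; python3 - <<'E'
from h import *
d=load('wrist');P=cloud(d);Z=P[...,2];ok=d['depth']>0
s=status.get_state();y=np.radians(-12.6);ex=np.array([np.cos(y),np.sin(y)]);ey=np.array([-ex[1],ex[0]])
c0=np.array([547.7,-182.6])
X=(P[...,:2]-c0)@ex;Y=(P[...,:2]-c0)@ey
p=ok&(Z>34)&(Z<46)&(abs(Y)<50)
h,e=np.histogram(X[p],np.arange(-70,120,2));print([(int(a),int(n)) for a,n in zip(e,h) if n>10])
zf=np.median(Z[300:400,280:360]);print('facez',zf)
c=ok&(abs(Z-zf)<2.5);c[:,:260]=0;c[:,380:]=0;c[456:]=0;c[:215]=0
print('soapX',np.percentile(X[c],[.5,1,99,99.5]));T=s['tool_pos'][:2]-c0;print('tcp',T@ex,T@ey)
E
```

```text
face 23047 [ 603.5 -197.4  130.2] tilt 0.38 yaw 8.9
t 9.93 pos [ 611.8 -199.4   99.2] jaw 77.38 j [-0.45  0.48  0.01  1.11  0.   -0.23] F [-0.1 -0.1 -1.2] w 52.7
tooly [-0.     0.001 -1.   ] dx -0.0013 dy 0.0392 dz 0.0023 twist -0.0001 (turn 0.0)
[(8, 789), (10, 911), (12, 423)]
facez 130.18358757014602
soapX [21.50031479 21.77189244 98.31157717 99.06709257]
tcp 66.17138016275894 -2.3994815357996497
```

View pics/w11.png

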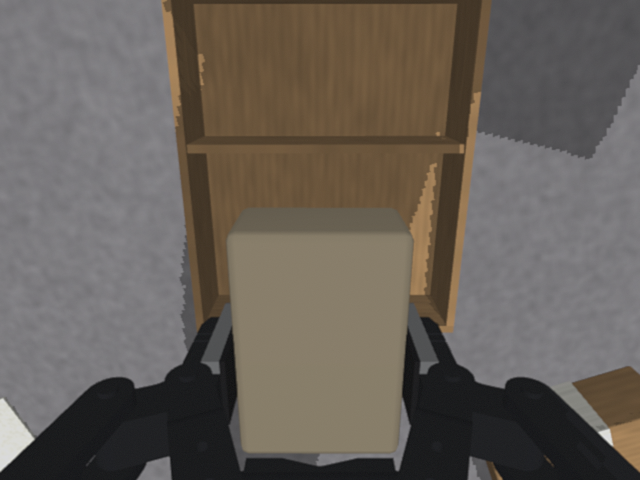

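Request:
play_rows:
  increments:
    - {"hand": 0,"dx": -0.001,"dy": 0.01,"dz": 0.002,"twist": 0}
    - {"hand": 0,"dx": -0.001,"dy": 0.04,"dz": 0.002,"twist": 0}
    - {"hand": 0,"dx": -0.001,"dy": 0.07,"dz": 0.002,"twist": 0}
    - {"hand": 0,"dx": -0.001,"dy": 0.082,"dz": 0.002,"twist": 0}
    - {"hand": 0,"dx": -0.001,"dy": 0.088,"dz": 0.002,"twist": 0}
    - {"hand": 0,"dx": -0.001,"dy": 0.09,"dz": 0.002,"twist": 0}

```text
time: 10.68
tool_pos: [611.7, -197.5, 9.6]
orientation: [-0.703, 0.703, -0.077, 0.078]
contact_force: [1.0, -0.1, -1.9]
width: 53.1
```

```bash
python3 g.py 611 -196.8 4 77.4; python3 face.py w12
```

```text
t 10.68 pos [ 611.7 -197.5    9.6] jaw 77.43 j [-0.44  0.55 -0.11  0.91  0.   -0.22] F [ 1.  -0.1 -1.9] w 53.1
tooly [ 0.001 -0.    -1.   ] dx -0.0008 dy 0.0056 dz 0.0005 twist 0.0002 (turn -0.0)
face 23035 [ 603.7 -194.5   40.7] tilt 0.42 yaw 3.0
```

View pics/w12.png

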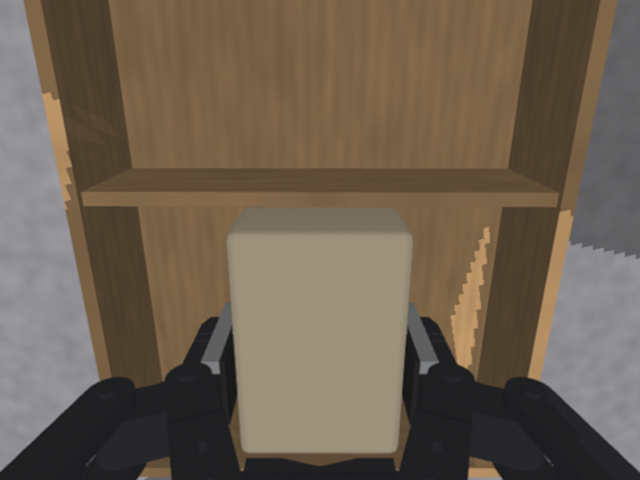

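Request:
play_rows:
  increments:
    - {"hand": 0,"dx": -0.001,"dy": 0.003,"dz": 0,"twist": 0}
    - {"hand": 0,"dx": -0.001,"dy": 0.005,"dz": 0,"twist": 0}
    - {"hand": 0,"dx": -0.001,"dy": 0.006,"dz": 0,"twist": 0}

```text
time: 11.1
tool_pos: [610.5, -197.6, 4.1]
orientation: [-0.703, 0.703, -0.077, 0.078]
contact_force: [-3.0, 2.2, 11.0]
width: 52.7
```

```bash
python3 g.py 611 -196.8 4 77.4; python3 face.py w13
```

```text
t 11.1 pos [ 610.5 -197.6    4.1] jaw 77.4 j [-0.44  0.55 -0.12  0.9   0.   -0.22] F [-3.   2.2 11. ] w 52.7
tooly [ 0.001 -0.    -1.   ] dx 0.0003 dy 0.0001 dz 0.0009 twist -0.0000 (turn 0.0)
face 23026 [ 602.4 -194.6   35.3] tilt 0.07 yaw 60.4
```

Request:
play_rows:
  increments:
    - {"hand": 0.78,"dx": 0,"dy": 0,"dz": 0,"twist": 0}
    - {"hand": 0.78,"dx": 0,"dy": 0,"dz": 0,"twist": 0}
    - {"hand": 0.78,"dx": 0,"dy": 0,"dz": 0,"twist": 0}
    - {"hand": 0.78,"dx": 0,"dy": -0.02,"dz": 0,"twist": 0}
    - {"hand": 0.78,"dx": 0,"dy": -0.06,"dz": 0,"twist": 0}
    - {"hand": 0.78,"dx": 0,"dy": -0.12,"dz": 0,"twist": 0}
    - {"hand": 0.78,"dx": 0,"dy": -0.14,"dz": 0,"twist": 0}

```text
time: 12.02
tool_pos: [611.5, -198.0, 147.3]
orientation: [-0.702, 0.703, -0.076, 0.079]
contact_force: [-0.6, -0.7, -0.4]
width: 66.4
```

```bash
python3 face.py w14; python3 g.py 485.5 74.5 144 77.4
```

```text
face 2744 [ 650.5 -205.5   30.6] tilt 88.36 yaw -12.6
t 12.07 pos [ 611.8 -198.1  148.5] jaw 77.4 j [-0.44  0.44  0.09  1.21 -0.   -0.22] F [-0.3 -0.7  0.8] w 66.4
tooly [ 0.006 -0.003 -1.   ] dx -0.1827 dy 0.0030 dz 0.2385 twist 0.0000 (turn -0.0)
```

View pics/w14.png

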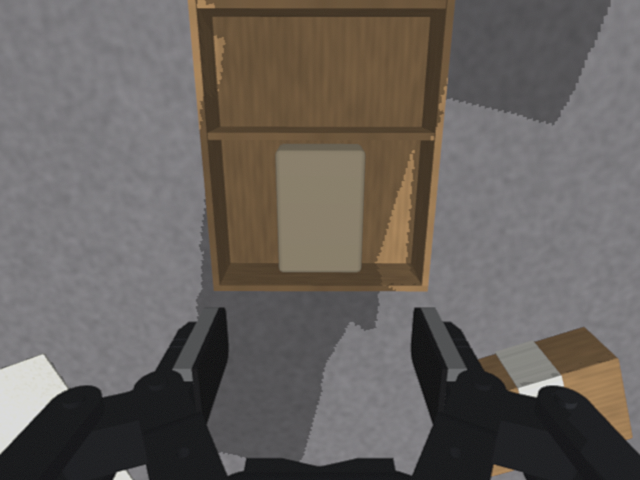

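Request:
play_rows:
  increments:
    - {"hand": 1,"dx": -0.183,"dy": 0.0,"dz": 0.239,"twist": 0}
    - {"hand": 1,"dx": -0.183,"dy": 0.0,"dz": 0.239,"twist": 0}
    - {"hand": 1,"dx": -0.183,"dy": 0.0,"dz": 0.239,"twist": 0}
    - {"hand": 1,"dx": -0.183,"dy": 0.0,"dz": 0.239,"twist": 0}
    - {"hand": 1,"dx": -0.183,"dy": 0.03,"dz": 0.239,"twist": 0}
    - {"hand": 1,"dx": -0.183,"dy": 0.06,"dz": 0.239,"twist": 0}
    - {"hand": 1,"dx": -0.183,"dy": 0.06,"dz": 0.239,"twist": 0}

```text
time: 12.95
tool_pos: [482.1, 76.2, 81.5]
orientation: [-0.703, 0.703, -0.079, 0.076]
contact_force: [0.0, 0.0, 0.4]
width: 85.3
```

```bash
python3 - <<'E'
from h import *
d=cam('wrist','w15');P=cloud(d);ok=d['depth']>0
Q=P[ok&(np.hypot(P[...,0]-485,P[...,1]-75)<40)&(P[...,2]>25)&(P[...,2]<36)]
(cx,cy),rr=cv2.minEnclosingCircle(Q[:,:2].astype(np.float32));print(len(Q),round(cx,1),round(cy,1),round(rr,1),np.round(np.median(Q,0),1))
E
python3 g.py 485.5 74.5 2 77.4
```

```text
7856 485.1 74.7 26.1 [483.4  75.1  29.2]
t 13.0 pos [483.4  75.8  82.8] jaw 77.42 j [-0.02  0.25 -0.39  0.93 -0.    0.2 ] F [0.3 0.4 0.9] w 85.6
tooly [-0.002 -0.    -1.   ] dx 0.0025 dy 0.0808 dz -0.0007 twist 0.0001 (turn -0.0)
```

View pics/w15.png

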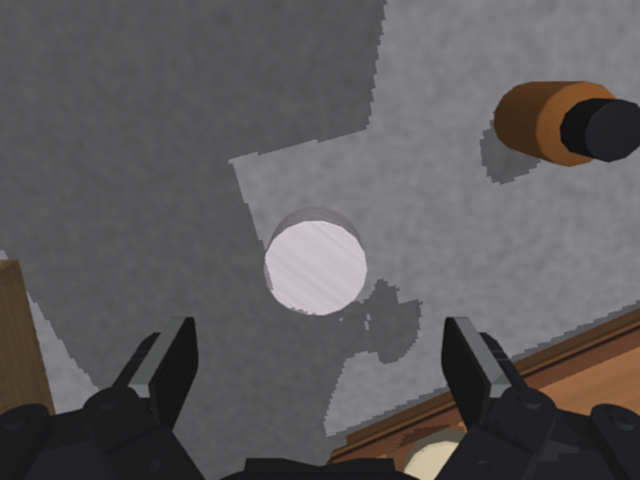

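Request:
play_rows:
  increments:
    - {"hand": 1,"dx": 0.002,"dy": 0.03,"dz": -0.001,"twist": 0}
    - {"hand": 1,"dx": 0.002,"dy": 0.06,"dz": -0.001,"twist": 0}
    - {"hand": 1,"dx": 0.002,"dy": 0.078,"dz": -0.001,"twist": 0}
    - {"hand": 1,"dx": 0.002,"dy": 0.079,"dz": -0.001,"twist": 0}
    - {"hand": 1,"dx": 0.002,"dy": 0.079,"dz": -0.001,"twist": 0}

```text
time: 13.62
tool_pos: [486.6, 73.8, 5.3]
orientation: [0.703, -0.703, 0.077, -0.078]
contact_force: [-0.3, -0.1, 0.2]
width: 85.5
```

```bash
python3 g.py 485.3 74.6 3 77.4;python3 - <<'E'
from h import *
d=cam('wrist','w16')
E
```

```text
t 13.62 pos [486.6  73.8   5.3] jaw 77.35 j [-0.02  0.34 -0.5   0.73  0.    0.2 ] F [-0.3 -0.1  0.2] w 85.5
tooly [ 0.001 -0.    -1.   ] dx -0.0014 dy 0.0023 dz 0.0005 twist -0.0003 (turn 0.0)
```

View pics/w16.png

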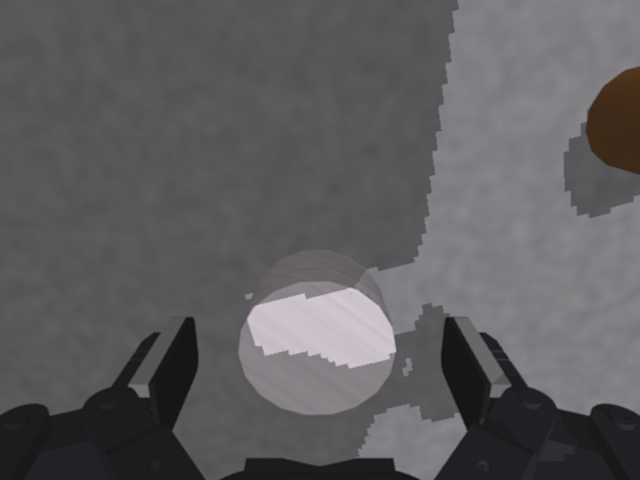

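Centred; close, and lift a little only after checking the grip.

Request:
play_rows:
  increments:
    - {"hand": 1,"dx": -0.001,"dy": 0.001,"dz": 0,"twist": 0}
    - {"hand": 0,"dx": -0.001,"dy": 0.001,"dz": 0,"twist": 0}
    - {"hand": 0,"dx": -0.001,"dy": 0.001,"dz": 0,"twist": 0}
    - {"hand": 0,"dx": -0.001,"dy": 0.001,"dz": 0,"twist": 0}
    - {"hand": 0,"dx": -0.001,"dy": 0.001,"dz": 0,"twist": 0}
    - {"hand": 0,"dx": -0.001,"dy": 0.001,"dz": 0,"twist": 0}

```text
time: 14.42
tool_pos: [484.7, 74.6, 4.0]
orientation: [0.703, -0.703, 0.077, -0.078]
contact_force: [-3.2, 0.4, 9.2]
width: 50.0
```

```bash
python3 g.py 525.5 -177.5 105 77.4;python3 face.py w17
```

```text
t 14.43 pos [484.7  74.6   4. ] jaw 77.4 j [-0.02  0.34 -0.5   0.73  0.    0.2 ] F [-3.2  0.4  9.2] w 50.0
tooly [ 0.001 -0.    -1.   ] dx 0.0949 dy -0.1010 dz -0.2371 twist 0.0000 (turn -0.0)
face 15816 [483.6  76.   29.2] tilt 0.19 yaw 14.3
```

View pics/w17.png

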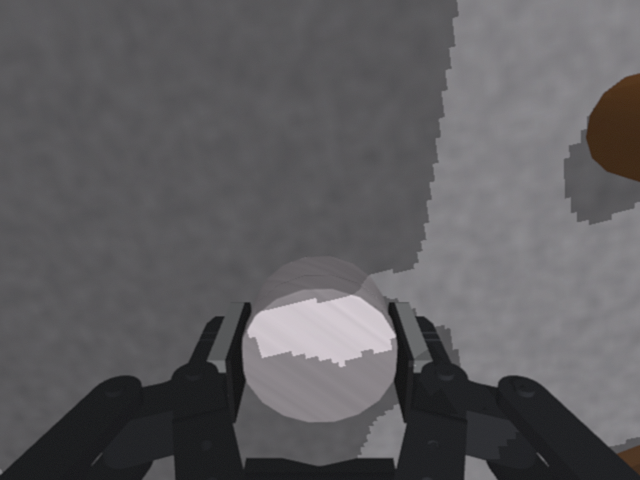

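Request:
play_rows:
  increments:
    - {"hand": 0,"dx": 0,"dy": -0.02,"dz": 0,"twist": 0}
    - {"hand": 0,"dx": 0,"dy": -0.06,"dz": 0,"twist": 0}
    - {"hand": 0,"dx": 0.095,"dy": -0.1,"dz": -0.237,"twist": 0}
    - {"hand": 0,"dx": 0.095,"dy": -0.1,"dz": -0.237,"twist": 0}
    - {"hand": 0,"dx": 0.095,"dy": -0.1,"dz": -0.237,"twist": 0}
    - {"hand": 0,"dx": 0.095,"dy": -0.1,"dz": -0.237,"twist": 0}
    - {"hand": 0,"dx": 0.095,"dy": -0.1,"dz": -0.237,"twist": 0}
    - {"hand": 0,"dx": 0.095,"dy": -0.1,"dz": -0.237,"twist": 0}

```text
time: 15.48
tool_pos: [525.3, -177.8, 102.9]
orientation: [0.703, -0.703, 0.078, -0.078]
contact_force: [-0.3, 0.2, -1.1]
width: 49.4
```

```bash
python3 face.py w18; cat > bay.py <<'E'
from h import *
d=load('wrist');P=cloud(d);Z=P[...,2];ok=d['depth']>0
s=status.get_state();y=np.radians(-12.6);ex=np.array([np.cos(y),np.sin(y)]);ey=np.array([-ex[1],ex[0]])
c0=np.array([547.7,-182.6])
X=(P[...,:2]-c0)@ex;Y=(P[...,:2]-c0)@ey
p=ok&(Z>34)&(Z<46)&(abs(Y)<60)
h,e=np.histogram(X[p],np.arange(-120,120,2));print([(int(a),int(n)) for a,n in zip(e,h) if n>10])
h,e=np.histogram(Y[ok&(Z>34)&(Z<46)&(abs(X)<90)],np.arange(-80,80,2));print([(int(a),int(n)) for a,n in zip(e,h) if n>200])
T=s['tool_pos'][:2]-c0;print('tcp',T@ex,T@ey)
E
python3 bay.py; python3 g.py 525.3 -177.6 12 77.4
```

```text
face 10171 [ 538.5 -179.5  112.6] tilt 37.88 yaw 167.7
[(-112, 798), (-110, 1130), (-108, 724), (-60, 1036), (-58, 959), (-56, 519), (8, 237), (10, 109), (12, 55), (82, 16), (84, 54), (86, 97), (88, 163), (90, 236), (92, 209), (94, 203), (96, 155), (98, 36), (102, 41), (104, 1629), (106, 454), (108, 216)]
[(-68, 839), (-66, 1306), (-64, 455), (64, 654), (66, 1161), (68, 816)]
tcp -23.32673227730625 0.6983636273464668
t 15.53 pos [ 525.1 -176.8  102.8] jaw 77.39 j [-0.48  0.33 -0.21  1.03  0.   -0.26] F [ 0.1  0.8 -0.4] w 49.8
tooly [-0.001  0.001 -1.   ] dx 0.0005 dy 0.0908 dz -0.0008 twist -0.0000 (turn 0.0)
```

View pics/w18.png

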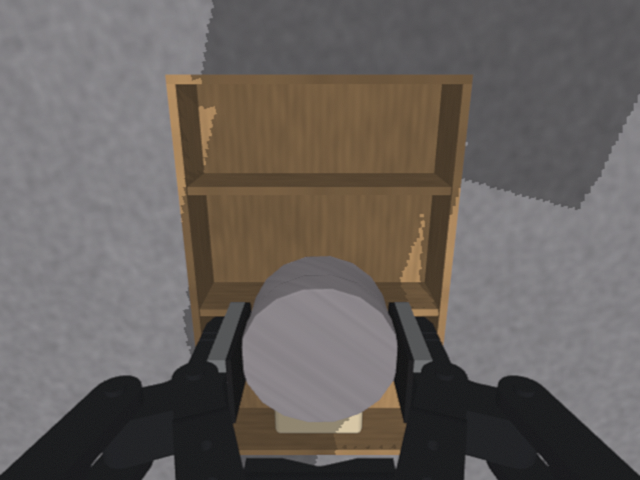

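Request:
play_rows:
  increments:
    - {"hand": 0,"dx": 0,"dy": 0.03,"dz": 0,"twist": 0}
    - {"hand": 0,"dx": 0,"dy": 0.06,"dz": 0,"twist": 0}
    - {"hand": 0,"dx": 0,"dy": 0.08,"dz": 0,"twist": 0}
    - {"hand": 0,"dx": 0,"dy": 0.088,"dz": 0,"twist": 0}
    - {"hand": 0,"dx": 0,"dy": 0.091,"dz": 0,"twist": 0}
    - {"hand": 0,"dx": 0,"dy": 0.091,"dz": 0,"twist": 0}

```text
time: 16.27
tool_pos: [525.9, -177.2, 12.8]
orientation: [-0.703, 0.703, -0.077, 0.078]
contact_force: [-1.3, -0.2, -0.8]
width: 49.3
```

```bash
python3 g.py 525.3 -177.6 8 77.4; python3 face.py w19;python3 bay.py
```

```text
t 16.27 pos [ 525.9 -177.2   12.8] jaw 77.43 j [-0.48  0.42 -0.34  0.81  0.   -0.26] F [-1.3 -0.2 -0.8] w 49.3
tooly [ 0.001 -0.    -1.   ] dx -0.0005 dy 0.0048 dz -0.0005 twist 0.0002 (turn -0.0)
face 16989 [ 522.7 -175.3   38.1] tilt 0.64 yaw 161.2
[(-112, 1874), (-110, 4173), (-108, 1999), (-60, 3847), (-58, 2514), (-56, 1359), (-50, 22), (-48, 524), (-46, 599), (-44, 598), (-42, 734), (-40, 749), (-38, 771), (-36, 1104), (-34, 1492), (-32, 1137), (-30, 1432), (-28, 881), (-26, 887), (-24, 850), (-22, 861), (-20, 820), (-18, 815), (-16, 820), (-14, 775), (-12, 690), (-10, 625), (-8, 578), (-6, 543), (-4, 465), (-2, 395), (0, 277), (2, 105), (6, 44), (8, 2224), (10, 765), (12, 364), (18, 124), (20, 662), (22, 345), (24, 92)]
[(-70, 223), (-68, 1525), (-66, 3458), (-64, 911), (-36, 274), (-34, 268), (-30, 270), (-28, 346), (-26, 411), (-24, 865), (-22, 674), (-20, 792), (-18, 867), (-16, 940), (-14, 980), (-12, 1032), (-10, 1064), (-8, 1111), (-6, 1141), (-4, 1149), (-2, 1192), (0, 1161), (2, 1181), (4, 1180), (6, 1131), (8, 1120), (10, 1092), (12, 1066), (14, 1012), (16, 981), (18, 910), (20, 854), (22, 735), (24, 629), (26, 786), (28, 381), (30, 321), (32, 207), (34, 211), (36, 262), (38, 264), (64, 2613), (66, 2100), (68, 1318)]
tcp -22.30725544763965 0.31014287650543704
```

View pics/w19.png

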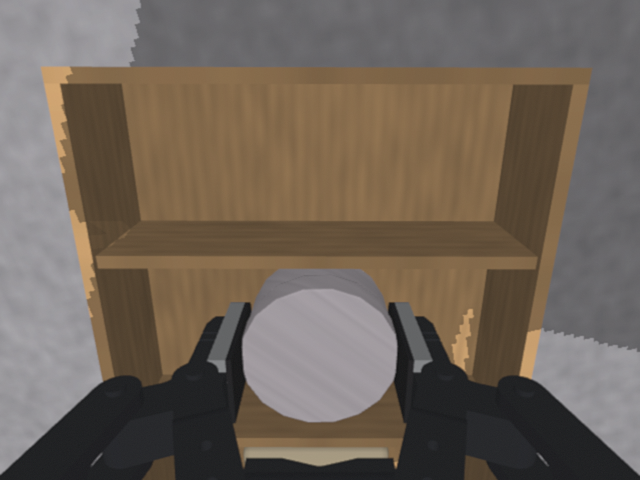

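Request:
play_rows:
  increments:
    - {"hand": 0,"dx": 0,"dy": 0.002,"dz": 0,"twist": 0}
    - {"hand": 0,"dx": 0,"dy": 0.004,"dz": 0,"twist": 0}
    - {"hand": 0,"dx": 0,"dy": 0.005,"dz": 0,"twist": 0}
    - {"hand": 0,"dx": 0,"dy": 0.005,"dz": 0,"twist": 0}

```text
time: 16.82
tool_pos: [525.7, -177.6, 8.0]
orientation: [-0.703, 0.703, -0.077, 0.078]
contact_force: [-2.4, 1.2, 8.8]
width: 49.8
```

```bash
python3 g.py 525.3 -177.6 8 77.4; python3 face.py w20
```

```text
t 16.82 pos [ 525.7 -177.6    8. ] jaw 77.39 j [-0.48  0.43 -0.34  0.8  -0.   -0.26] F [-2.4  1.2  8.8] w 49.8
tooly [ 0.001 -0.    -1.   ] dx -0.0004 dy 0.0000 dz -0.0001 twist -0.0000 (turn 0.0)
face 14998 [ 525.1 -176.3   33.3] tilt 0.71 yaw 159.1
```

Seated (8.8 N). Release and lift.

Request:
play_rows:
  increments:
    - {"hand": 0.78,"dx": 0,"dy": 0,"dz": 0,"twist": 0}
    - {"hand": 0.78,"dx": 0,"dy": 0,"dz": 0,"twist": 0}
    - {"hand": 0.78,"dx": 0,"dy": 0,"dz": 0,"twist": 0}
    - {"hand": 0.78,"dx": 0,"dy": -0.02,"dz": 0,"twist": 0}
    - {"hand": 0.78,"dx": 0,"dy": -0.06,"dz": 0,"twist": 0}
    - {"hand": 0.78,"dx": 0,"dy": -0.12,"dz": 0,"twist": 0}
    - {"hand": 0.78,"dx": 0,"dy": -0.14,"dz": 0,"twist": 0}
    - {"hand": 0.78,"dx": 0,"dy": -0.14,"dz": 0,"twist": 0}

```text
time: 17.88
tool_pos: [526.3, -177.9, 148.7]
orientation: [-0.702, 0.703, -0.077, 0.079]
contact_force: [-0.1, 0.2, -0.9]
width: 66.7
```

```bash
python3 g.py 438.5 193.5 148 77.4; python3 -c "
from h import *
cam('wrist','w21')"
```

```text
t 17.88 pos [ 526.3 -177.9  148.7] jaw 77.4 j [-0.48  0.3  -0.13  1.13 -0.   -0.26] F [-0.1  0.2 -0.9] w 66.7
tooly [ 0.003 -0.002 -1.   ] dx -0.1667 dy -0.0001 dz 0.3433 twist 0.0000 (turn -0.0)
```

View pics/w21.png

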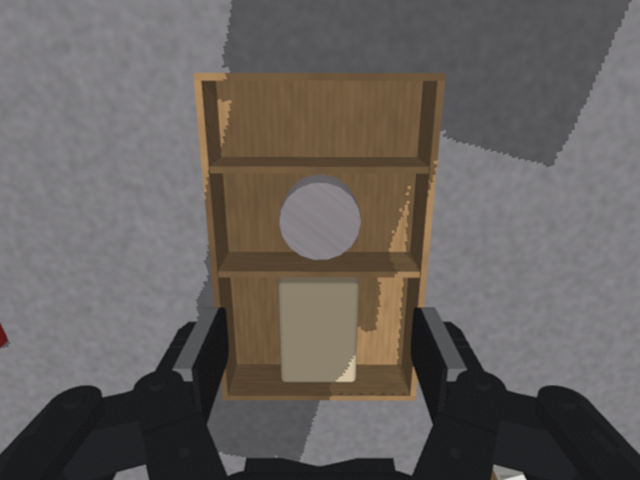

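Request:
play_rows:
  increments:
    - {"hand": 1,"dx": -0.167,"dy": 0.0,"dz": 0.343,"twist": 0}
    - {"hand": 1,"dx": -0.167,"dy": 0.0,"dz": 0.343,"twist": 0}
    - {"hand": 1,"dx": -0.167,"dy": 0.0,"dz": 0.343,"twist": 0}
    - {"hand": 1,"dx": -0.167,"dy": 0.0,"dz": 0.343,"twist": 0}
    - {"hand": 1,"dx": -0.167,"dy": 0.0,"dz": 0.343,"twist": 0}
    - {"hand": 1,"dx": -0.167,"dy": 0.0,"dz": 0.343,"twist": 0}
    - {"hand": 1,"dx": -0.167,"dy": 0.03,"dz": 0.343,"twist": 0}
    - {"hand": 1,"dx": -0.167,"dy": 0.03,"dz": 0.343,"twist": 0}

```text
time: 18.92
tool_pos: [435.2, 194.0, 114.5]
orientation: [-0.702, 0.704, -0.079, 0.075]
contact_force: [0.1, -0.4, 0.3]
width: 85.4
```

```bash
python3 - <<'E'
from h import *
d=cam('wrist','w22');P=cloud(d);ok=d['depth']>0
for nm,lo,hi in(('body',40,48),('cap',66,76)):
    Q=P[ok&(np.hypot(P[...,0]-438.5,P[...,1]-193.5)<35)&(P[...,2]>lo)&(P[...,2]<hi)]
    (cx,cy),rr=cv2.minEnclosingCircle(Q[:,:2].astype(np.float32));print(nm,len(Q),round(cx,1),round(cy,1),round(rr,1),np.round(np.median(Q,0),1))
E
python3 g.py 438.5 193.5 12 77.4
```

```text
body 475 437.8 194.1 17.0 [425.  198.3  46.6]
cap 1580 438.0 193.9 11.1 [436.8 194.3  71.2]
t 18.98 pos [436.3 193.5 115.9] jaw 77.44 j [ 0.24  0.2  -0.36  1.01 -0.    0.46] F [0.6 0.2 1.6] w 85.1
tooly [-0.004 -0.001 -1.   ] dx 0.0025 dy 0.1039 dz 0.0007 twist 0.0002 (turn -0.0)
```

View pics/w22.png

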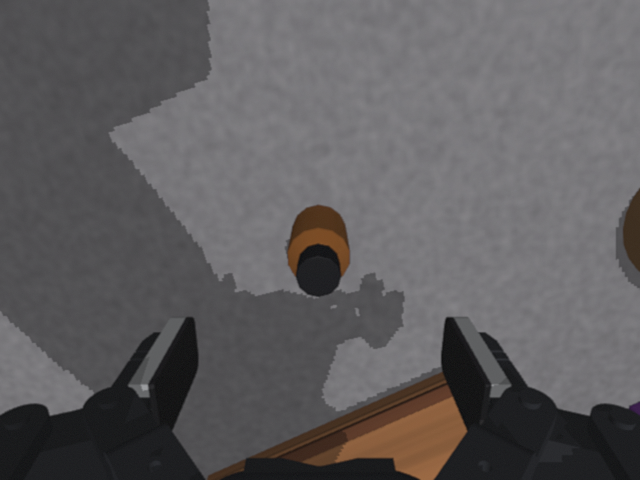

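Request:
play_rows:
  increments:
    - {"hand": 1,"dx": 0.002,"dy": 0.03,"dz": 0.001,"twist": 0}
    - {"hand": 1,"dx": 0.002,"dy": 0.06,"dz": 0.001,"twist": 0}
    - {"hand": 1,"dx": 0.002,"dy": 0.09,"dz": 0.001,"twist": 0}
    - {"hand": 1,"dx": 0.002,"dy": 0.102,"dz": 0.001,"twist": 0}
    - {"hand": 1,"dx": 0.002,"dy": 0.102,"dz": 0.001,"twist": 0}
    - {"hand": 1,"dx": 0.002,"dy": 0.102,"dz": 0.001,"twist": 0}

```text
time: 19.73
tool_pos: [440.5, 194.1, 16.3]
orientation: [0.703, -0.703, 0.077, -0.078]
contact_force: [0.4, 0.4, -0.3]
width: 85.7
```

```bash
python3 g.py 438.1 194 13 77.4; python3 -c "
from h import *
cam('wrist','w23')"
```

```text
t 19.73 pos [440.5 194.1  16.3] jaw 77.37 j [ 0.24  0.31 -0.51  0.75  0.    0.46] F [ 0.4  0.4 -0.3] w 85.7
tooly [ 0.001  0.    -1.   ] dx -0.0023 dy 0.0033 dz -0.0006 twist -0.0002 (turn 0.0)
```

View pics/w23.png

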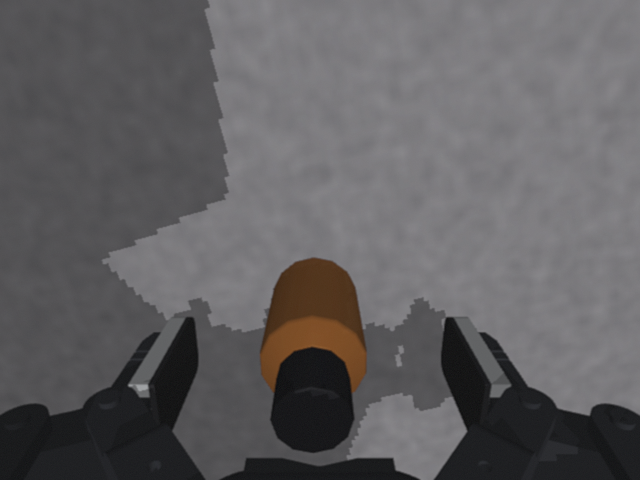

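Request:
play_rows:
  increments:
    - {"hand": 1,"dx": -0.002,"dy": 0.001,"dz": -0.001,"twist": 0}
    - {"hand": 1,"dx": -0.002,"dy": 0.001,"dz": -0.001,"twist": 0}
    - {"hand": 0,"dx": -0.002,"dy": 0.001,"dz": -0.001,"twist": 0}
    - {"hand": 0,"dx": -0.002,"dy": 0.001,"dz": -0.001,"twist": 0}
    - {"hand": 0,"dx": -0.002,"dy": 0.001,"dz": -0.001,"twist": 0}
    - {"hand": 0,"dx": -0.002,"dy": 0.001,"dz": -0.001,"twist": 0}
    - {"hand": 0,"dx": -0.002,"dy": 0.001,"dz": -0.001,"twist": 0}
    - {"hand": 0,"dx": -0.002,"dy": 0.001,"dz": -0.001,"twist": 0}

```text
time: 20.78
tool_pos: [437.5, 193.7, 14.6]
orientation: [0.703, -0.703, 0.077, -0.078]
contact_force: [-2.4, 0.9, 5.6]
width: 32.2
```

```bash
python3 g.py 466.3 -164.4 130 77.4; python3 -c "
from h import *
cam('wrist','w24')"
```

```text
t 20.77 pos [437.5 193.7  14.6] jaw 77.4 j [ 0.24  0.31 -0.51  0.74  0.    0.46] F [-2.4  0.9  5.6] w 32.2
tooly [ 0.  0. -1.] dx 0.1062 dy -0.1155 dz -0.3432 twist 0.0000 (turn -0.0)
```

View pics/w24.png

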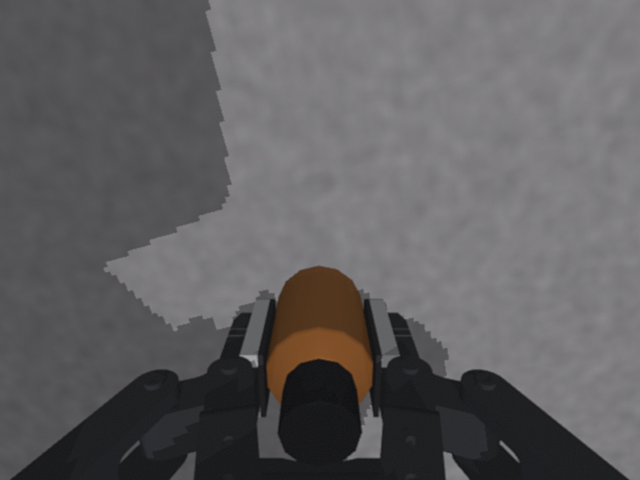

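Request:
play_rows:
  increments:
    - {"hand": 0,"dx": 0,"dy": -0.02,"dz": 0,"twist": 0}
    - {"hand": 0,"dx": 0,"dy": -0.06,"dz": 0,"twist": 0}
    - {"hand": 0,"dx": 0.03,"dy": -0.11,"dz": -0.08,"twist": 0}
    - {"hand": 0,"dx": 0.106,"dy": -0.115,"dz": -0.343,"twist": 0}
    - {"hand": 0,"dx": 0.106,"dy": -0.115,"dz": -0.343,"twist": 0}
    - {"hand": 0,"dx": 0.106,"dy": -0.115,"dz": -0.343,"twist": 0}
    - {"hand": 0,"dx": 0.106,"dy": -0.115,"dz": -0.343,"twist": 0}
    - {"hand": 0,"dx": 0.106,"dy": -0.115,"dz": -0.343,"twist": 0}

```text
time: 21.82
tool_pos: [465.8, -166.5, 129.4]
orientation: [-0.703, 0.703, -0.078, 0.078]
contact_force: [1.0, 0.5, -1.1]
width: 32.5
```

Request:
play_rows:
  increments:
    - {"hand": 0,"dx": 0,"dy": 0,"dz": 0,"twist": 0}

```text
time: 21.95
tool_pos: [466.3, -168.0, 129.1]
orientation: [-0.702, 0.703, -0.079, 0.079]
contact_force: [-0.5, -0.1, -0.3]
width: 32.7
```

```bash
python3 g.py 466.3 -164.4 130 77.4; python3 -c "
from h import *
cam('wrist','w25')"; python3 bay.py
```

```text
t 21.95 pos [ 466.3 -168.   129.1] jaw 77.12 j [-0.51  0.22 -0.3   1.05 -0.   -0.29] F [-0.5 -0.1 -0.3] w 32.7
tooly [ 0.    -0.001 -1.   ] dx -0.0008 dy -0.0009 dz 0.0035 twist -0.0016 (turn 0.3)
[(-112, 1009), (-110, 757), (-108, 391), (-60, 779), (-58, 436), (-56, 241), (78, 13), (80, 14), (82, 19), (84, 40), (86, 31)]
[(-68, 422), (-66, 574), (-64, 257), (64, 268), (66, 677), (68, 455)]
tcp -83.54735385022168 -1.5596619850942446
```

View pics/w25.png

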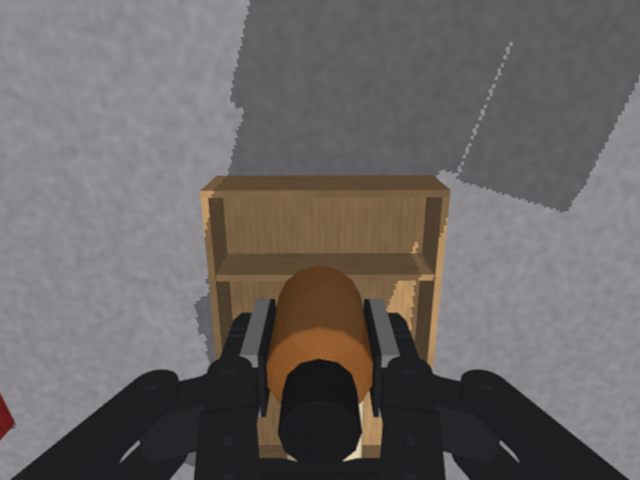

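Request:
play_rows:
  increments:
    - {"hand": 0,"dx": -0.001,"dy": 0.02,"dz": 0.002,"twist": -0.001}
    - {"hand": 0,"dx": -0.001,"dy": 0.05,"dz": 0.002,"twist": -0.001}
    - {"hand": 0,"dx": -0.001,"dy": 0.08,"dz": 0.002,"twist": -0.001}
    - {"hand": 0,"dx": -0.001,"dy": 0.098,"dz": 0.002,"twist": -0.001}
    - {"hand": 0,"dx": -0.001,"dy": 0.104,"dz": 0.002,"twist": -0.001}
    - {"hand": 0,"dx": -0.001,"dy": 0.104,"dz": 0.002,"twist": -0.001}

```text
time: 22.75
tool_pos: [465.5, -161.3, 25.4]
orientation: [0.703, -0.703, 0.076, -0.076]
contact_force: [0.6, 0.3, -2.0]
width: 32.5
```

```bash
python3 g.py 465.9 -164.4 18.6 77.4; python3 -c "
from h import *
cam('wrist','w26')"; python3 bay.py
```

```text
t 22.75 pos [ 465.5 -161.3   25.4] jaw 77.64 j [-0.5   0.32 -0.47  0.79  0.   -0.29] F [ 0.6  0.3 -2. ] w 32.5
tooly [-0.  0. -1.] dx 0.0010 dy 0.0068 dz -0.0029 twist 0.0013 (turn -0.2)
[(-112, 4218), (-110, 2051), (-108, 1049), (-102, 519), (-100, 386), (-98, 787), (-96, 348), (-94, 517), (-92, 270), (-90, 64), (-60, 107), (-58, 99), (-56, 56), (-38, 11), (-36, 12), (-34, 17), (-30, 13), (-28, 17)]
[(-68, 349), (-66, 711), (64, 365), (66, 355), (68, 244)]
tcp -84.48985006449026 2.5855516378633716
```

View pics/w26.png

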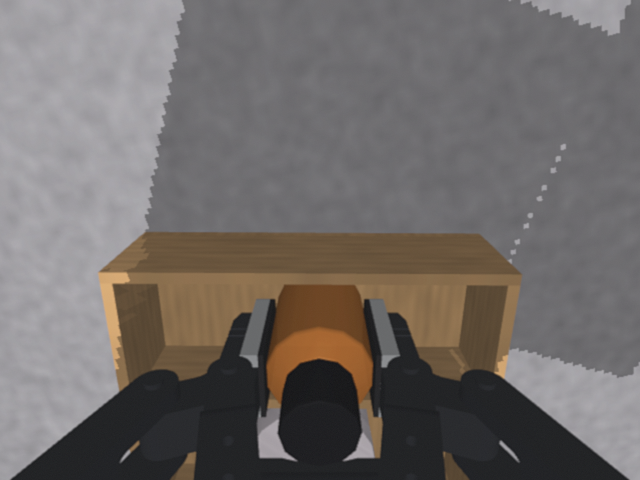

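Request:
play_rows:
  increments:
    - {"hand": 0,"dx": 0,"dy": 0.002,"dz": -0.001,"twist": 0.001}
    - {"hand": 0,"dx": 0,"dy": 0.004,"dz": -0.002,"twist": 0.001}
    - {"hand": 0,"dx": 0,"dy": 0.006,"dz": -0.002,"twist": 0.001}
    - {"hand": 0,"dx": 0,"dy": 0.0068,"dz": -0.002,"twist": 0.001}
    - {"hand": 0,"dx": 0,"dy": 0.0068,"dz": -0.002,"twist": 0.001}

```text
time: 23.42
tool_pos: [465.1, -164.1, 18.6]
orientation: [-0.703, 0.703, -0.078, 0.078]
contact_force: [-0.9, 0.4, 2.3]
width: 32.4
```

```bash
python3 g.py 465.9 -164.4 18.6 77.4
```

```text
t 23.43 pos [ 465.1 -164.1   18.6] jaw 77.4 j [-0.51  0.33 -0.48  0.77 -0.   -0.29] F [-0.9  0.4  2.3] w 32.4
tooly [-0. -0. -1.] dx 0.0009 dy -0.0000 dz -0.0002 twist -0.0000 (turn 0.0)
```

Request:
play_rows:
  increments:
    - {"hand": 0,"dx": 0,"dy": 0.0005,"dz": 0,"twist": 0}
    - {"hand": 0,"dx": 0,"dy": 0.0005,"dz": 0,"twist": 0}

```text
time: 23.68
tool_pos: [465.1, -164.1, 18.6]
orientation: [-0.703, 0.703, -0.077, 0.078]
contact_force: [-3.3, 1.2, 8.4]
width: 32.2
```

Request:
play_rows:
  increments:
    - {"hand": 0.6,"dx": 0,"dy": 0,"dz": 0,"twist": 0}
    - {"hand": 0.6,"dx": 0,"dy": 0,"dz": 0,"twist": 0}
    - {"hand": 0.6,"dx": 0,"dy": 0,"dz": 0,"twist": 0}
    - {"hand": 0.6,"dx": 0,"dy": 0,"dz": 0,"twist": 0}
    - {"hand": 0.6,"dx": 0,"dy": -0.02,"dz": 0,"twist": 0}
    - {"hand": 0.6,"dx": 0,"dy": -0.06,"dz": 0,"twist": 0}
    - {"hand": 0.6,"dx": 0,"dy": -0.1,"dz": 0,"twist": 0}
    - {"hand": 0.6,"dx": 0,"dy": -0.14,"dz": 0,"twist": 0}

```text
time: 24.68
tool_pos: [465.0, -163.9, 159.3]
orientation: [0.703, -0.703, 0.078, -0.078]
contact_force: [0.4, -0.1, -0.5]
width: 51.1
```

Request:
play_rows:
  increments:
    - {"hand": 0.6,"dx": 0,"dy": -0.04,"dz": 0.1,"twist": 0}
    - {"hand": 0.6,"dx": 0,"dy": -0.04,"dz": 0.16,"twist": 0}
    - {"hand": 0.6,"dx": 0,"dy": -0.04,"dz": 0.22,"twist": 0}
    - {"hand": 0.6,"dx": 0,"dy": -0.04,"dz": 0.22,"twist": 0}
    - {"hand": 0.6,"dx": 0,"dy": -0.04,"dz": 0.22,"twist": 0}

```text
time: 25.3
tool_pos: [513.3, 53.1, 198.0]
orientation: [0.703, -0.703, 0.076, -0.076]
contact_force: [1.3, -0.4, -0.1]
width: 51.2
```

```bash
python3 - <<'E'
from h import *
d=cam('top','tf');e=cam('scene','sf')
a=cv2.resize(d['img'][130:350,100:540],None,fx=1.8,fy=1.8,interpolation=cv2.INTER_CUBIC);cv2.imwrite('pics/tfz.png',a)
b=cv2.resize(e['img'][140:260,180:460],None,fx=2.8,fy=2.8,interpolation=cv2.INTER_CUBIC);cv2.imwrite('pics/sfz.png',b)
P=cloud(d);ok=d['depth']>0
y=np.radians(-12.6);ex=np.array([np.cos(y),np.sin(y)]);ey=np.array([-ex[1],ex[0]]);c0=np.array([547,-182.4])
X=(P[...,:2]-c0)@ex;Y=(P[...,:2]-c0)@ey;Z=P[...,2]
for nm,x,lo,hi in(('bottle cap',-82,60,80),('tin',-22,26,37),('soap',60,28,37)):
    m=ok&(abs(X-x)<42)&(abs(Y)<40)&(Z>lo)&(Z<hi)
    if nm=='tin': m&=abs(X-x)<31
    print(nm,m.sum(),'X',np.percentile(X[m],[2,50,98]).round(1),'Y',np.percentile(Y[m],[2,50,98]).round(1),'Z',np.percentile(Z[m],[5,50,95]).round(1))
print(status.get_state()['tool_pos'])
E
```

```text
bottle cap 79 X [-91.7 -82.7 -72.4] Y [-8.   1.2 10.3] Z [71.2 75.2 78.1]
tin 372 X [-43.4 -20.5   2.9] Y [-22.8   0.6  23.9] Z [30.1 33.1 36. ]
soap 616 X [22.2 60.  99. ] Y [-26.7  -0.2  25.7] Z [31.6 34.8 36.7]
[512.91444257  50.83986173 197.75283612]
```

View pics/tfz.png

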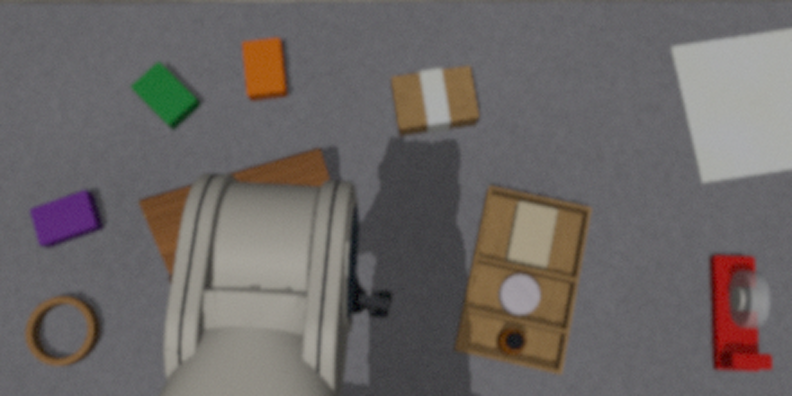

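View pics/sfz.png

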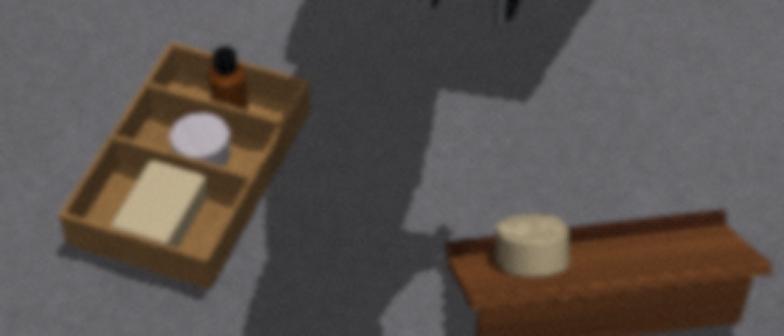

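All three things stand in their compartments, upright and flat, and the bystanders have not moved. Handing in.

```bash
python3 -c "
from h import *
print(job_done())"
```

```text
the job is handed in; nothing more can be done
None
```

The gift set is packed in the order asked: rectangular soap flat in the widest compartment, tin lid up in the middle one, and bottle upright in the narrowest. I handed it in at about 25 s on the robot's clock.

- **Extra step with the soap:** the tool only points straight down, so the bar came off the rack still tilted 35°. I set its low edge on clear table beside the carton. There I pivoted it flat in the grip, down to a measured tilt of 0.1°, and then put it into the carton.
- **Forces:** the highest readings were about 16 N while pivoting the soap and 8–11 N at each set-down. I only read the force at the end of each move, so brief peaks in between were not seen.
- **Last checks:** the final top and scene pictures show all three things in the right compartments. The oval soap, parcel, dispenser, roll and coloured blocks look undisturbed. I checked those by eye and did not re-measure their positions. The arm partly hid the oval soap's end of the rack from the top camera, but the scene camera shows the oval in place.
- **Disagreements:** the wrist camera put the carton 1–1.5 mm nearer the robot than the top camera did. I placed by the wrist view, with at least 6 mm to spare in each compartment. The final depth heights read 1–5 mm above the nominal values, the bottle cap most (75 mm against 74 mm).

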